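# Disarm the display and hand over the tester marker

### The arm

A 6-joint arm with a two-finger parallel gripper is mounted at the origin on the work surface. World frame = base frame: x ahead of the robot, y to its left, z up, the work surface at z = 0. Lengths are in mm, angles in degrees, forces in N, time in s.
With the tool pointing down it reaches from about 300 to 875 mm from the base axis. Payload 6.4 kg.
Tool frame: the origin (TCP) lies at the very end of the fingers, on their centre line; the grasp point (between the pads) lies 19 mm behind it (manip.grasp_offset is the distance from the TCP to the grasp point, in mm); z points along the fingers, y is the direction in which the jaws open and shut (so a half turn about z gives the same grasp; the last joint's range is limited). The gripper opens to 88 mm and grips with 3 to 60 N. Pads are 18 mm wide; open, the fingers measure 123 mm over their backs; the gripper's body (75 mm by 187 mm) begins 45 mm behind the grasp point.
Start: joints at [51.434, 10.359, 92.074, -0, 77.567, -11.82], TCP at [258.759, 513.503, 238.714] pointing down, gripper open.
Joint ranges: [-171.53, 171.53], [-51.25, 118.39], [17.06, 147.69], [-65.23, 245.23], [0, 150.52], [-178.68, 178.68]. Speed limits (degrees/s): [147.25, 147.25, 172.46, 180, 180, 180].

### API

Orientations are given as [roll, pitch, yaw] about the fixed x, y, z axes, in that order (R = Rz(yaw) Ry(pitch) Rx(roll)).
In Python, from station import manip gives the robot as it stands.
- The arm moves only by the shell command python3 -m creep 'ROWS' [FORCE]. ROWS is a JSON object of lists of equal length, an entry for each row: "linear": the shift along the tool's x, y, z in m, a list of three; "dr": the turn, a rotation vector about the tool's x, y, z in degrees, a list of three; "fingers": the finger opening in m, from 0 to 0.0881. A call has 1 to 20 rows; each row is the pose to reach, as a shift and turn from the pose measured when the call began, along the tool's axes at that moment; what a row does not reach only later rows make up. A row lasts 1/12 s, in which the tool goes at most 41.7 mm and 7.16 degrees, less where a joint would pass 70% of its speed; a pose out of reach is approached as far as the arm can. A call with a gripper value outside its range is refused whole. The fingers move at their own pace and stop on an object; FORCE is the grip in N (left out, the last holds). Time passes only in rows, so rows that repeat a pose let the fingers close. It gives the time, the measured TCP pose, the force and the opening at its end, in the units of the state.
- manip.observe(): the state, without advancing time (a new reading comes with each control period).
- manip.get_image(name): name is "scene" or "top"; returns the picture (384x512x3 uint8, red, green, blue); there is no depth.
- manip.camera_model(name): a dict with "fx", "fy", "cx", "cy" (pixels), "distortion" ([k1, k2, p1, p2, k3] as OpenCV has them; the pictures are not rectified), "extrinsics" (4x4, takes a point from world to camera coordinates). Camera axes: x right, y up, looking along -z (the intrinsics and any distortion apply to the point x, -y, -z); pixel columns grow to the right and rows downward; lengths in mm; the calibration is good to about 2 mm. A picture is of the moment at which its call begins. camera_model takes no time and is no camera call.
- manip.close_job(): hands the job in, once; it reports no verdict.
Trained networks look in the newest picture that a camera, given by its name, has taken for a name from the list of things; names that differ only in an ending like _2 or _b are one class to them, and where a whole thing is asked for, a point or a joint stands for the part that bears it (a point fixed in the world has none). Each returns a list of dicts, best first, with "score" (0 to 1); they miss things now and then, are a little off and sometimes report something else, mostly with a low value. They report only what shows in the picture. A call takes as long as a camera call. They do not tell look-alikes from the thing itself.
- manip.masks_of(camera, label): "mask" (384x512 bool, what is visible of it) and "position" ([column, row] in pixels, amid what is visible of it).
The state is a dict: "time": time; "joint_pos": joint angles; "qd": joint speeds; "joint_efforts": joint torques, N m; "tcp_pos": TCP position; "ee_rot": TCP orientation; "wrist_force": force on the tool from outside, world axes, zero at the start; "wrist_torque": the same for the moment, N m; "gripper_width": finger opening in mm.
Only numpy, scipy, OpenCV 4.12 (cv2) and the standard library are available. Lean on these libraries where they do the work, as an engineer would, in place of code of your own. Each camera call takes 0.05 s, during which the arm holds its last target.

### The job

A customer wants to try the big marker on the display. First flip the alarm's toggle switch over to its opposite side, and only then swing the hold-down bar right up and leave it standing up; slide the marker out of its tunnel and lay it flat in the change tray without dropping it. Don't shift or knock over the ink bottle, jar, mug or card pack.

Things in the scene. Friction and masses are not known exactly. Their poses are not given: they have to be found in the camera images.
- alarm: Fixed alarm station: grey box 110 (x) x 120 (y) x 45 mm high with a steel bat toggle on top, under a clear shelf. Origin on the counter 50 mm before the middle of the box's front (the side facing the robot); x points to the box, away from the robot, y left, z up. The toggle's pivot is at (100, 0, 50) mm. It is open in front, at the sides and behind below the shelf.
- shelf_edge (a point): Middle of the lower front edge of the clear, aluminium-edged shelf, at (91, 0, 216) mm of the alarm. The shelf spans alarm x 91 to 180, y -95 to 95, with stock on it up to z 255, on two 12 mm posts at x 165, y +-85. It overhangs the toggle: a vertical tool cannot get there, so come from the robot's side, leaning back toward the robot 30 to 45 degrees.
- toggle_tip (a point): Centre of the rounded tip (radius 8 mm) of the bat, 60 mm from its pivot; the bat is 14 mm thick in its outer 40 percent. Moves with the bat.
- toggle (a joint): Bat angle in rad, in the alarm's y-z plane: 0 = armed, leaning 0.42 rad to the alarm's +y (left); 0.42 = upright; 0.84 = off, leaning as far to -y (right). An over-centre spring holds it at either end and snaps it across past the middle; about 2.5 N sideways at the tip starts it moving.
- cradle: Fixed display cradle, black base plate 200 (x) x 190 (y) x 8 mm. Origin at the underside's centre; x runs along the marker, away from the robot, the way it slides out; z up. The marker lies on a 20 mm wide bed, top at z 30. Hinge post at (55, 87), 24 x 12 mm, and rest post at (55, -62), 14 x 8 mm, both about 63 mm high.
- tunnel_mouth (a point): Middle of the mouth of the cradle's aluminium tunnel, at (-20, 0, 45) mm of the cradle. The tunnel (cradle x -94 to -20, y +-23, top at z 70; inside 34 wide, roof 35 mm above the bed, closed at x -88) covers the robot-side part of the marker, which can leave only by sliding about 70 mm along +x.
- bar_hinge (a point): Point on the hold-down bar's hinge line, at (55, 85, 66) mm of the cradle; the hinge line runs along the cradle's x.
- bar_grip (a point): Centre of the black grip at the free end of the steel hold-down bar: 16 (along cradle x) x 34 (along the bar) x 14 mm, 159 mm from the hinge; at joint 0 it is at (55, -74, 68) mm of the cradle. Moves with the bar.
- bar (a joint): Hold-down bar angle in rad: 0 = down across the marker, along cradle y; grows as the free end is lifted; 1.57 = upright; 1.85 = stop, leaning a little past upright to +y. Stiff hinge: stays where left (about 1 to 2 N at the grip moves it). A tongue on the bar hangs before the marker's end (cradle x 90) and blocks it until the bar is up.
- marker: Square-barrelled jumbo marker, 160 (x) x 30 x 30 mm, 60 to 130 g, white barrel with a black cap at its +x end. Origin at its centre, x along its length; starts lying along the cradle's x with its centre 45 mm above the counter.
- tray: Fixed black change tray, 210 (x) x 140 (y) x 20 mm high, walls and floor 5 mm thick, open above (inside 200 x 130). Origin at the underside's centre.
- ink_bottle: White bottle with black cap, 44 mm across, 110 high, standing beyond the cradle, to the right of the marker's way out. Origin at its foot's centre. Leave it alone.
- jar: Glass jar with steel lid, 48 mm across, 75 high, standing to the right of the alarm box. Origin at its foot's centre. Leave it alone.
- mug: White mug, 76 mm across, 90 high, standing beyond the tray. Origin at its foot's centre. Leave it alone.
- card_pack: Pack of cards, 62 x 92 x 20 mm, lying in front of the alarm box. Origin at its underside's centre. Leave it alone.
Not all that is in view belongs to the job. Leave any red look-alike of the marker alone.

How it is judged (in metres and radians):
On the way, in this order (a step that is already met when the one before it is completed fails the run):
1. the toggle is flipped to its off side (value of joint toggle above 0.7 rad), for 0.2 s.
2. the hold-down bar is swung up (value of joint bar above 1.4 rad), for 0.2 s.
3. the marker has been slid out of the tunnel (x of marker in the frame of cradle above 0.058 m).
At the end, for the whole second after the job is handed in: The toggle is at its off end (joint above 0.7), the hold-down bar stands up (joint above 1.4), and the marker lies flat (within about 0.1 rad) and still on the tray's floor, its centre less than 27 mm above the tray's underside and within 60 mm of the tray's centre along each side (value of joint toggle above 0.7 rad and value of joint bar above 1.4 rad and x of marker in the frame of tray between -0.06 and 0.06 m and y of marker in the frame of tray between -0.06 and 0.06 m and z of marker in the frame of tray below 0.027 m and angle between marker's own x axis and vertical between 1.47 and 1.67 rad and linear speed of marker below 0.02 m/s); the robot touches nothing.
It fails at once if the bar is lifted (past 0.2 rad) while the alarm is still armed (value of joint bar above 0.2 rad and value of joint toggle below 0.42 rad).
It fails at once if the marker is dropped into the tray (it comes down there faster than 0.8 m/s, a fall of over 3 cm) (horizontal distance between marker and tray below 0.12 m and height (world z) of marker below 0.06 m and linear speed of marker above 0.8 m/s).
It fails at once if the ink bottle, jar, mug or card pack is shifted more than 25 mm or tipped over (distance of any of ink_bottle, jar, mug, card_pack from where it was at the start of the episode above 0.025 m or angle between any of ink_bottle, jar, mug, card_pack's own z axis and vertical above 0.3 rad).
It also fails if it takes over 72 s, if anything falls off the work surface, if the arm or the gripper's body presses on something with over 40 N, if the wrist force passes 120 N, or if a joint passes its speed limit or range.

## Working session

There is one attempt and no reset: what is moved stays moved. The work goes in short steps, Python scripts to look and compute and a shell command to move; the robot and the scene stay as the last step left them, time stands still between calls to the robot, and variables do not carry over. Pictures are saved under pics/ and viewed, and the job is handed in when it is done.

```bash
ls; mkdir -p pics; python3 - <<'E'
from station import manip
import cv2,numpy as np
print(manip.observe())
for n in ("scene","top"):
    im=manip.get_image(n); cv2.imwrite(f"pics/{n}0.png",cv2.resize(im[:,:,::-1],(800,600),interpolation=cv2.INTER_CUBIC))
    m=manip.camera_model(n); print(n,{k:np.round(np.array(v),3).tolist() for k,v in m.items()})
E
```

```text
pics
{'time': 0.0, 'joint_pos': array([ 5.14356408e+01,  1.03997848e+01,  9.21295770e+01,  2.37739041e-03,
        7.75674539e+01, -1.18197858e+01]), 'qd': array([ 0.04812737,  0.06076807,  0.03697951, -0.10182225, -0.09007564,
        0.0628057 ]), 'joint_efforts': array([-1.58012015e-03, -4.33868372e+01, -3.41846216e+01,  6.99930685e-02,
        3.86106467e-02, -1.38359246e-04]), 'tcp_pos': array([258.3994075 , 513.09064893, 237.84836898]), 'ee_rot': array([-1.79905712e+02, -2.21027128e-02,  1.53254895e+02]), 'wrist_force': array([ 0.95916033, -0.00739228, -0.25511085]), 'wrist_torque': array([ 0.0023639 , -0.01952536,  0.01954791]), 'gripper_width': 88.39360436285247}
scene {'fx': 464.132, 'fy': 464.132, 'cx': 253.458, 'cy': 188.298, 'distortion': [-0.058, 0.0, 0.0, 0.0, 0.0], 'extrinsics': [[0.745, 0.667, -0.0, -376.975], [-0.479, 0.535, 0.696, 149.167], [0.464, -0.518, 0.718, -1694.539], [0.0, 0.0, 0.0, 1.0]]}
top {'fx': 469.207, 'fy': 469.207, 'cx': 254.347, 'cy': 195.153, 'distortion': [-0.139, 0.0, 0.0, 0.0, 0.0], 'extrinsics': [[-0.011, -1.0, -0.007, 4.62], [0.982, -0.012, 0.191, -508.486], [-0.191, -0.005, 0.982, -1245.541], [0.0, 0.0, 0.0, 1.0]]}
```

View pics/scene0.png

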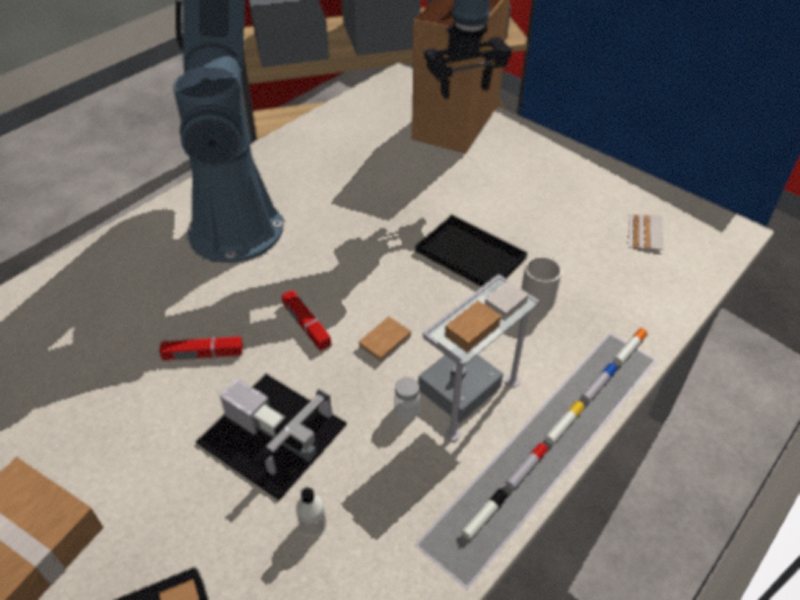

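View pics/top0.png

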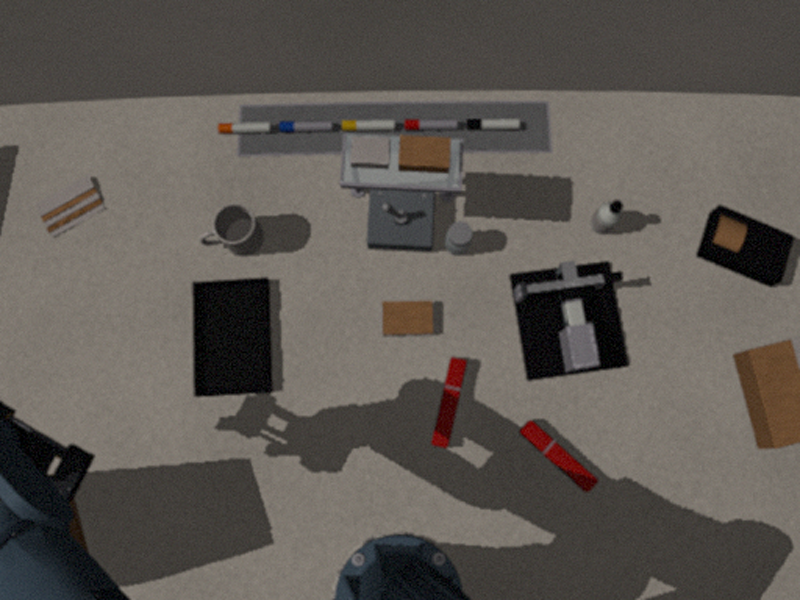

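The marker candidates are the white one in the cradle's tunnel (top 572,320), two red look-alikes (450,400 and 557,455), and the thin pens on the grey mat (385,125). By the description I choose the white one in the cradle. For the tray, I choose the black one at (232,337), not the small black box at (745,245).

```bash
cat > h.py <<'E'
from station import manip
import cv2,numpy as np
from scipy.spatial.transform import Rotation as Ro
from scipy.optimize import least_squares
CM={n:manip.camera_model(n) for n in("scene","top")}
F=np.diag([1,-1,-1.])
def K(m): return np.array([[m["fx"],0,m["cx"]],[0,m["fy"],m["cy"]],[0,0,1.]])
def proj(n,P):
    m=CM[n];E=np.array(m["extrinsics"]);R=F@E[:3,:3];t=F@E[:3,3]
    return cv2.projectPoints(np.atleast_2d(P).astype(float).reshape(-1,1,3),cv2.Rodrigues(R)[0],t,K(m),np.array(m["distortion"]))[0].reshape(-1,2)
def ray(n,uv):
    m=CM[n];E=np.array(m["extrinsics"]);R=F@E[:3,:3];t=F@E[:3,3]
    u=cv2.undistortPoints(np.array(uv,float).reshape(-1,1,2),K(m),np.array(m["distortion"]))[0,0]
    return -R.T@t,R.T@np.array([u[0],u[1],1])
def onz(n,uv,z):
    o,d=ray(n,uv);return o+d*(z-o[2])/d[2]
def tri(us,ut):
    f=lambda p:np.r_[proj("scene",p)[0]-us,proj("top",p)[0]-ut]
    r=least_squares(f,onz("top",ut,50));return r.x,np.abs(r.fun).max()
def T(x,y,yaw,P):
    P=np.atleast_2d(P).astype(float);c,s=np.cos(np.radians(yaw)),np.sin(np.radians(yaw))
    return np.c_[x+c*P[:,0]-s*P[:,1],y+s*P[:,0]+c*P[:,1],P[:,2]]
E
python3 - <<'E'
from h import *
ims={}
for n in("scene","top"):
    ims[n]=manip.get_image(n); cv2.imwrite(f"pics/{n}_raw.png",ims[n][:,:,::-1])
    vis=ims[n].copy()
    for l in ("alarm","shelf_edge","toggle_tip","cradle","tunnel_mouth","bar_hinge","bar_grip","marker","tray","ink_bottle","jar","mug","card_pack"):
        try: r=manip.masks_of(n,l)
        except Exception as e: print(n,l,e);continue
        print(n,l,[(round(d["score"],2),np.round(d["position"]).tolist(),int(d["mask"].sum())) for d in r[:4]])
        if r: np.save(f"m_{n}_{l}.npy",r[0]["mask"])
# tray corners by min area rect at its rim z=20
for l,z in(("tray",20),):
    m=np.load(f"m_top_{l}.npy").astype(np.uint8)
    b=cv2.boxPoints(cv2.minAreaRect(cv2.findNonZero(m)))
    for p in b: print(l,p,onz("top",p,z))
E
```

```text
scene alarm [(0.69, [300.0, 223.0], 4013), (0.61, [172.0, 277.0], 3976)]
scene shelf_edge [(0.79, [302.0, 223.0], 3854)]
scene toggle_tip []
scene cradle [(0.88, [170.0, 276.0], 4153)]
scene tunnel_mouth [(0.74, [174.0, 277.0], 4199)]
scene bar_hinge []
scene bar_grip [(0.65, [190.0, 275.0], 467)]
scene marker [(0.97, [129.0, 222.0], 568), (0.88, [197.0, 203.0], 465), (0.72, [174.0, 268.0], 319)]
scene tray [(0.67, [300.0, 164.0], 1812)]
scene ink_bottle [(0.87, [198.0, 329.0], 438)]
scene jar [(0.7, [261.0, 256.0], 402)]
scene mug [(0.58, [350.0, 177.0], 649)]
scene card_pack [(0.91, [248.0, 222.0], 572)]
top alarm [(0.72, [259.0, 115.0], 4459)]
top shelf_edge [(0.83, [255.0, 115.0], 4419)]
top toggle_tip [(0.17, [363.0, 206.0], 4221)]
top cradle [(0.72, [361.0, 208.0], 4259)]
top tunnel_mouth [(0.58, [361.0, 207.0], 4204)]
top bar_hinge [(0.78, [362.0, 206.0], 4156)]
top bar_grip [(0.74, [361.0, 180.0], 448), (0.27, [361.0, 208.0], 4194)]
top marker [(0.95, [287.0, 255.0], 686), (0.69, [354.0, 288.0], 720), (0.52, [362.0, 192.0], 302)]
top tray []
top ink_bottle [(0.57, [389.0, 138.0], 305)]
top jar [(0.78, [292.0, 156.0], 298)]
top mug [(0.73, [150.0, 150.0], 928)]
top card_pack [(0.7, [260.0, 203.0], 736), (0.31, [361.0, 207.0], 4254)]Traceback (most recent call last):
  File "<stdin>", line 13, in <module>
    fid = stack.enter_context(open(os.fspath(file), "rb"))
                              ~~~~^^^^^^^^^^^^^^^^^^^^^^^
FileNotFoundError: [Errno 2] No such file or directory: 'm_top_tray.npy'
```

```bash
python3 - <<'E'
import cv2
t=cv2.imread("pics/top_raw.png");s=cv2.imread("pics/scene_raw.png")
def c(i,x,y,w,h,f,n): cv2.imwrite(n,cv2.resize(i[y:y+h,x:x+w],None,fx=f,fy=f,interpolation=cv2.INTER_CUBIC))
c(t,310,150,120,100,6,"pics/c_top_cradle.png")
c(t,205,75,120,100,6,"pics/c_top_alarm.png")
c(s,115,230,120,100,6,"pics/c_sc_cradle.png")
c(s,240,165,120,120,5,"pics/c_sc_alarm.png")
E
```

```text
(no output)
```

View pics/c_top_cradle.png

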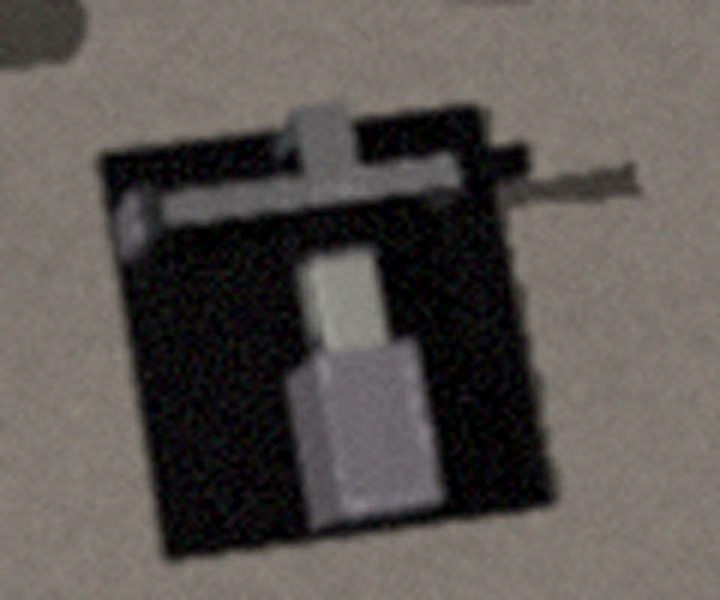

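View pics/c_top_alarm.png

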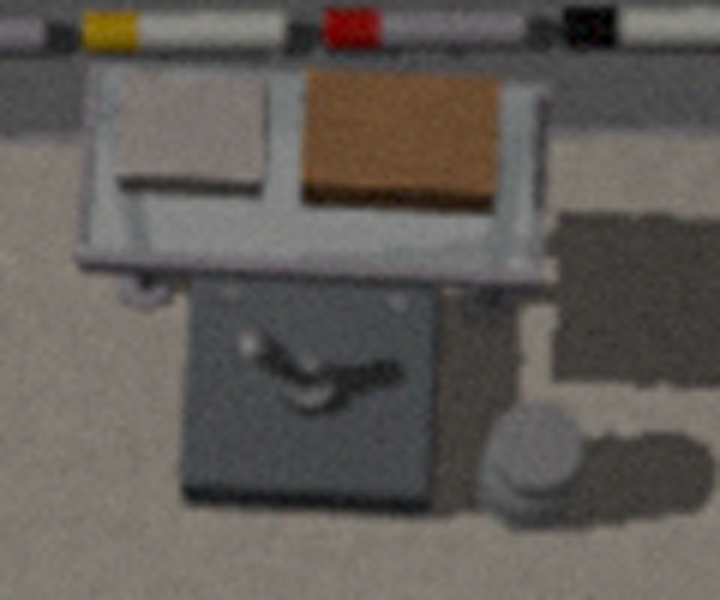

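View pics/c_sc_cradle.png

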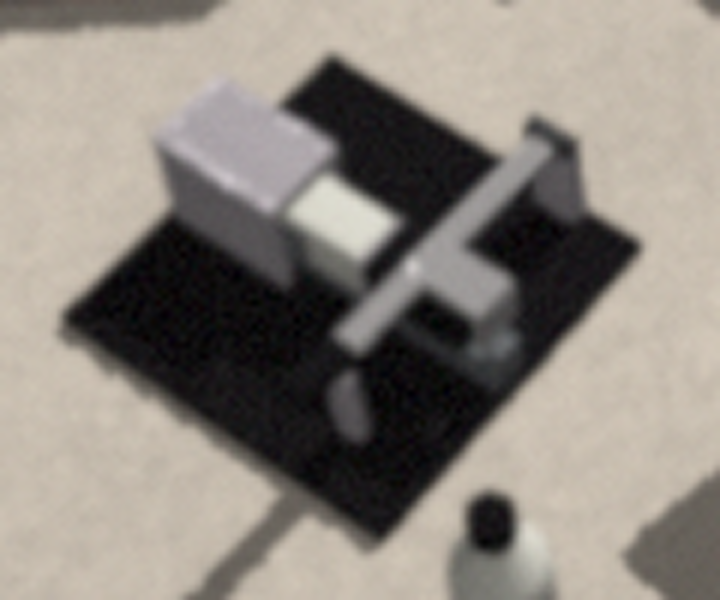

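View pics/c_sc_alarm.png

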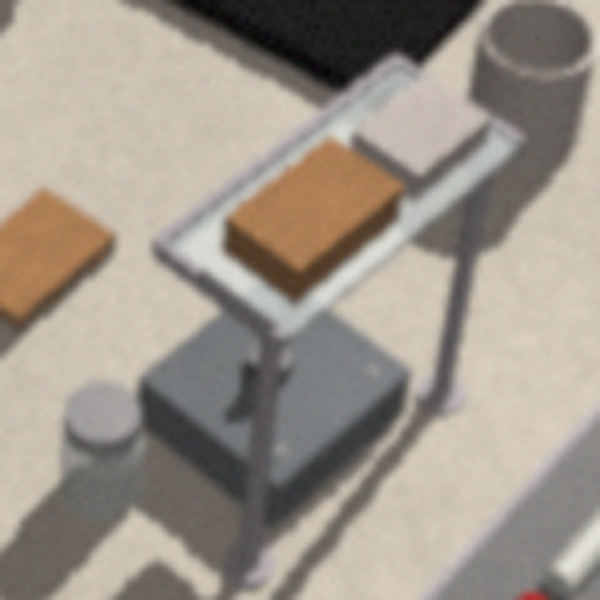

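```bash
cat > fit.py <<'E'
from h import *
def px(l,f,o): return [((x+.5)/f-.5+o[0],(y+.5)/f-.5+o[1]) for x,y in l]
def fit(obs,g):
    def f(p):
        return np.concatenate([(proj(n,T(*p[:2],p[2],P))-np.array(uv)).ravel() for n,P,uv in obs])
    r=least_squares(f,g,x_scale=[10,10,1],loss="soft_l1"); return r.x,np.round(f(r.x).reshape(-1,2),1)
tc=(310,150);sc=(115,230);ta=(205,75);sa=(240,165)
plate=[(100,95,8),(100,-95,8),(-100,-95,8),(-100,95,8)]
tun=[(-20,23,70),(-20,-23,70),(-94,-23,70)]
obs=[("top",plate,px([(102,153),(485,106),(554,500),(166,557)],6,tc)),
("scene",plate,px([(642,243),(380,538),(62,318),(335,55)],6,sc)),
("top",tun,px([(322,352),(417,340),(443,500)],6,tc)),
("scene",[(-94,-23,70),(-94,23,70),(-20,23,70),(-20,-23,70)],px([(158,135),(225,80),(338,155),(272,210)],6,sc))]
print("cradle",*fit(obs,[500,-300,0]))
m=cv2.imread("pics/top_raw.png")
bt=[(50,60,45),(50,-60,45)]
obs=[("top",bt,px([(185,486),(432,498)],6,ta)),
("scene",[(50,-60,45),(160,-60,45),(160,60,45)],px([(142,383),(268,488),(408,376)],5,sa)),
("top",[(91,95,218),(91,-95,218)],px([(80,265),(550,278)],6,ta)),
("scene",[(91,-95,220),(91,95,220),(180,95,220),(180,-95,220)],px([(160,245),(400,55),(522,138),(275,330)],5,sa))]
print("alarm",*fit(obs,[600,0,0]))
def full(l): return px(l,800/512,(0,0))
rim=[(105,70,20),(105,-70,20),(-105,-70,20),(-105,70,20)]
obs=[("top",rim,full([(193,282),(268,278),(272,392),(196,396)])),
("scene",rim,full([(526,254),(490,285),(416,252),(453,217)]))]
print("tray",*fit(obs,[500,300,0]))
E
python3 fit.py; python3 - <<'E'
import sys; sys.path.insert(0,'.')
from h import *
for l,z in(("ink_bottle",55),("jar",37),("mug",45),("card_pack",10)):
    m=np.load(f"m_top_{l}.npy"); 
    p=[np.argwhere(np.load(f"m_{n}_{l}.npy"))[:,::-1].mean(0) for n in("scene","top")]
    print(l,tri(*p))
E
```

```text
cradle [ 487.31215053 -314.84749968    6.56206265] [[-0.2 -1. ]
 [-0.1 -1. ]
 [ 0.7  1.2]
 [-0.   0.5]
 [ 1.1  0.3]
 [ 0.2  0.8]
 [-0.6 -0.6]
 [-0.2 -0.6]
 [-0.8 -0. ]
 [-0.2 -0.2]
 [ 0.1 -0. ]
 [-0.8  0.7]
 [-0.4 -1. ]
 [ 0.3 -1. ]
 [-0.2  1.1]]
alarm [570.41489855  -2.08808404  -4.10593041] [[-1.1 -0.3]
 [ 0.3  0.1]
 [-1.3 -1.2]
 [ 1.6  0.3]
 [ 1.5 -1.1]
 [ 0.1  0.8]
 [-1.7  2.8]
 [-1.7  0.8]
 [-1.2  2.3]
 [ 0.1  2.6]
 [ 1.2  3.6]]
tray [461.09337729 298.90252235   2.84762508] [[ 0.5 -0.1]
 [ 0.6 -0.6]
 [ 0.2 -0. ]
 [-0.6  0.1]
 [ 0.7 -1.1]
 [ 1.4  1.3]
 [-1.1 -4.3]
 [-1.4 -1.8]]
ink_bottle (array([ 669.00528722, -388.36787079,   40.03729011]), np.float64(0.5173716903707657))
jar (array([ 632.61308989, -113.05867361,   36.07050257]), np.float64(0.1468087132882374))
mug (array([652.05422787, 293.79898637,  49.43211904]), np.float64(0.19540638588415504))
card_pack (array([490.9235052 , -17.22382667,   6.54097446]), np.float64(0.511367811646835))
```

```bash
cat >> fit.py <<'E'
print("----")
import itertools
for dz in (2,6,10,14):
    obs=[("top",bt,px([(185,486),(432,498)],6,ta)),
    ("scene",[(50,-60,45),(160,-60,45),(160,60,45)],px([(142,383),(268,488),(408,376)],5,sa)),
    ("top",[(91,95,216+dz),(91,-95,216+dz)],px([(80,262),(550,272)],6,ta)),
    ("scene",[(91,-95,216+dz),(91,95,216+dz),(180,95,216+dz),(180,-95,216+dz)],px([(160,245),(400,55),(522,138),(275,330)],5,sa))]
    p,r=fit(obs,[600,0,0]); print(dz,p,np.abs(r).mean(),r.tolist())
a=p
for n,o,f in(("top",ta,6),("scene",sa,5)):
    im=cv2.imread(f"pics/{n}_raw.png"); h=cv2.resize(im[o[1]:o[1]+120,o[0]:o[0]+120],None,fx=f,fy=f,interpolation=cv2.INTER_CUBIC)
    for q,c in(((100,24.5,104.8),(0,0,255)),((100,0,50),(0,255,0)),((50,60,45),(255,0,0)),((50,-60,45),(255,0,0)),((50,-60,0),(255,0,0)),((165,85,0),(255,255,0)),((165,-85,0),(255,255,0)),((91,0,216),(0,255,255))):
        u=(proj(n,T(*a,q))[0]-o+.5)*f-.5
        cv2.circle(h,tuple(int(v) for v in u),4,c,1)
    cv2.imwrite(f"pics/ov_{n}.png",h[:600])
E
python3 fit.py|sed -n '/----/,$p'
```

```text
----
2 [570.56673778  -1.73580676  -4.25444982] 1.4272727272727275 [[-1.2, -0.4], [0.2, 0.1], [-1.2, -1.3], [1.6, 0.3], [1.6, -1.1], [0.1, 1.1], [-1.7, 3.9], [-1.8, 1.3], [-1.1, 2.8], [0.1, 3.3], [1.1, 4.1]]
6 [570.49378929  -2.52591131  -4.01787248] 1.1818181818181819 [[-1.0, -0.3], [0.4, 0.0], [-1.3, -1.1], [1.6, 0.4], [1.5, -1.1], [0.1, 0.7], [-1.4, 3.2], [-1.7, 0.4], [-1.2, 1.8], [0.2, 2.1], [1.3, 3.2]]
10 [570.58919857  -3.67629482  -3.71138006] 1.0000000000000002 [[-0.7, -0.3], [0.7, -0.1], [-1.4, -0.9], [1.7, 0.6], [1.4, -1.1], [0.2, 0.3], [-1.0, 2.4], [-1.7, -0.3], [-1.3, 0.8], [0.2, 1.1], [1.5, 2.3]]
14 [570.69947652  -4.4323668   -3.75335833] 0.8772727272727271 [[-0.4, -0.3], [1.0, -0.2], [-1.6, -0.7], [1.5, 0.8], [1.2, -0.9], [0.4, -0.3], [-0.6, 1.8], [-1.8, -1.2], [-1.2, -0.0], [0.3, 0.2], [1.4, 1.5]]
```

View pics/ov_top.png

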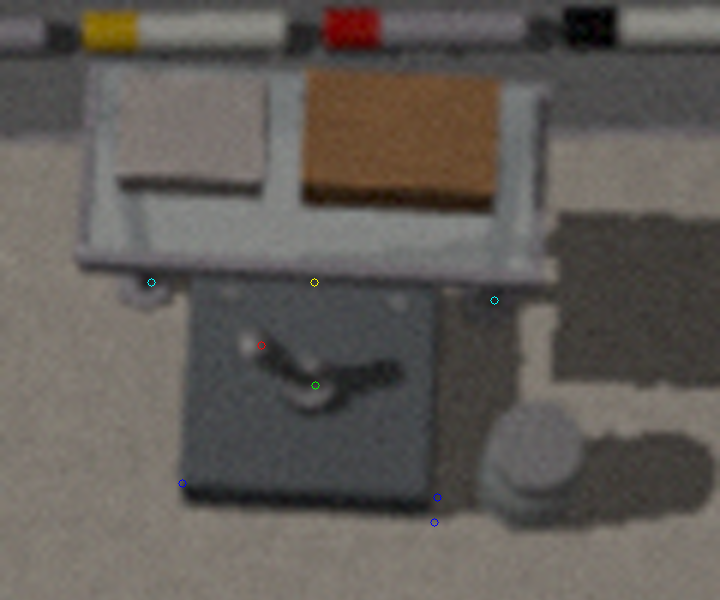

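View pics/ov_scene.png

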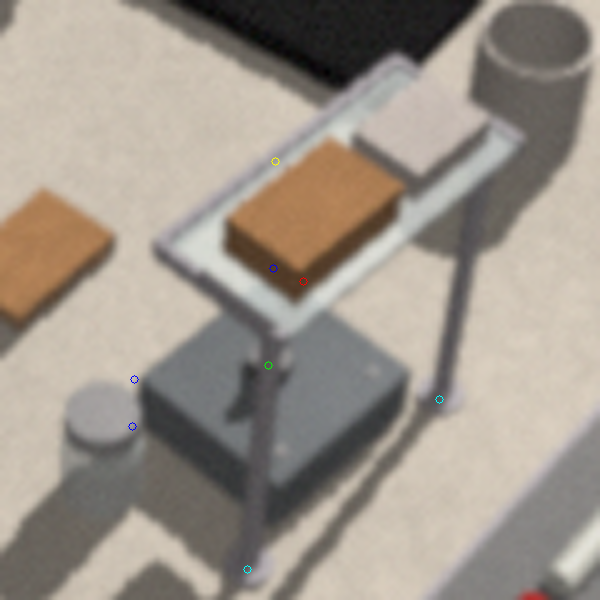

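The overlay fits: the toggle leans left (armed) with its tip near crop (255,345), and the box and post feet line up. Next I work out the approach to the toggle.

```bash
cat >> h.py <<'E'
AL=(570.5,-2.8,-3.8); CR=(487.3,-314.8,6.56); TR=(461.1,298.9,2.85)
def down(yaw,tilt=0,tilt_y=0):
    # tool y = +Y of frame at yaw; tool z down, tilted so it points forward(+X) by tilt deg
    R0=np.array([[-1,0,0],[0,1,0],[0,0,-1.]]).T
    return Ro.from_euler("z",yaw,degrees=True).as_matrix()@Ro.from_euler("y",-tilt,degrees=True).as_matrix()@Ro.from_euler("x",tilt_y,degrees=True).as_matrix()@R0
def cur():
    s=manip.observe();return np.array(s["tcp_pos"]),Ro.from_euler("xyz",s["ee_rot"],degrees=True).as_matrix(),s
def go(*tg):
    p,R,s=cur()
    for P,Rt in tg:
        P=np.array(P,float).ravel();dr=Ro.from_matrix(R.T@Rt).as_rotvec(degrees=True)
        print("linear",np.round(R.T@(P-p)/1000,3).tolist(),"dr",np.round(dr,1).tolist(),"dist",round(np.linalg.norm(P-p)),"ang",round(np.linalg.norm(dr)))
E
python3 - <<'E'
from h import *
R=down(AL[2],38); print(R)
go(([430,120,300],R),(T(*AL,(20,68,200)),R),(T(*AL,(112,68,83)),R))
E
```

```text
[[-0.78627829  0.0662739   0.61430792]
 [ 0.05222455  0.99780147 -0.04080229]
 [-0.61566148  0.         -0.78801075]]
linear [-0.33, -0.274, -0.061] dr [-7.6, -37.5, -22.1] dist 434 ang 44
linear [-0.503, -0.25, 0.039] dr [-7.6, -37.5, -22.1] dist 563 ang 44
linear [-0.587, -0.214, 0.156] dr [-7.6, -37.5, -22.1] dist 644 ang 44
```

```bash
python3 -m creep '{"linear":[[-0.04,-0.03,-0.02],[-0.075,-0.06,-0.04],[-0.11,-0.09,-0.06],[-0.14,-0.115,-0.061],[-0.17,-0.14,-0.061],[-0.2,-0.165,-0.061],[-0.23,-0.19,-0.061],[-0.26,-0.215,-0.061],[-0.285,-0.24,-0.061],[-0.31,-0.26,-0.061],[-0.33,-0.274,-0.061],[-0.33,-0.274,-0.061],[-0.33,-0.274,-0.061]],"dr":[[0,0,-2],[0,0,-4],[-1,-5,-6],[-2,-10,-9],[-3,-15,-11],[-4,-20,-14],[-5,-25,-16],[-6,-30,-19],[-7,-35,-21],[-7.6,-37.5,-22.1],[-7.6,-37.5,-22.1],[-7.6,-37.5,-22.1],[-7.6,-37.5,-22.1]],"fingers":[0,0,0,0,0,0,0,0,0,0,0,0,0]}' 20; python3 - <<'E'
from h import *
R=down(AL[2],38)
go((T(*AL,(20,68,200)),R),(T(*AL,(112,68,83)),R),(T(*AL,(112,10,83)),R))
E
```

```text
time: 2.58
tcp_pos: [430.6, 118.1, 300.2]
ee_rot: [180.0, 38.1, 175.8]
wrist_force: [0.7, 0.4, -0.3]
gripper_width: 3.7
linear [-0.07, -0.042, 0.182] dr [-0.2, 0.1, -0.3] dist 200 ang 0
linear [-0.071, -0.042, 0.331] dr [-0.2, 0.1, -0.3] dist 341 ang 0
linear [-0.071, -0.1, 0.331] dr [-0.2, 0.1, -0.3] dist 353 ang 0
```

```bash
python3 -m creep '{"linear":[[-0.02,-0.012,0.02],[-0.04,-0.025,0.05],[-0.06,-0.04,0.08],[-0.07,-0.042,0.11],[-0.07,-0.042,0.14],[-0.07,-0.042,0.17],[-0.07,-0.042,0.2],[-0.07,-0.042,0.23],[-0.07,-0.042,0.26],[-0.07,-0.042,0.285],[-0.07,-0.042,0.305],[-0.07,-0.042,0.32],[-0.07,-0.042,0.33],[-0.07,-0.042,0.33]],"dr":[[0,0,0],[0,0,0],[0,0,0],[0,0,0],[0,0,0],[0,0,0],[0,0,0],[0,0,0],[0,0,0],[0,0,0],[0,0,0],[0,0,0],[0,0,0],[0,0,0]],"fingers":[0,0,0,0,0,0,0,0,0,0,0,0,0,0]}'; python3 - <<'E'
from h import *
for n in("scene","top"):
    im=manip.get_image(n);x,y=(205,70) if n=="top" else (240,150)
    cv2.imwrite(f"pics/tog1_{n}.png",cv2.resize(im[y:y+130,x:x+120,::-1],None,fx=4.5,fy=4.5,interpolation=cv2.INTER_CUBIC))
go((T(*AL,(112,68,83)),down(AL[2],38)),(T(*AL,(112,10,83)),down(AL[2],38)))
E
```

```text
time: 3.75
tcp_pos: [685.0, 60.7, 80.5]
ee_rot: [179.9, 37.8, 176.0]
wrist_force: [-0.7, 0.2, -0.6]
gripper_width: 0.5
linear [-0.002, -0.002, 0.001] dr [-0.1, -0.0, -0.2] dist 3 ang 0
linear [-0.002, -0.06, 0.001] dr [-0.1, -0.0, -0.2] dist 60 ang 0
```

View pics/tog1_top.png

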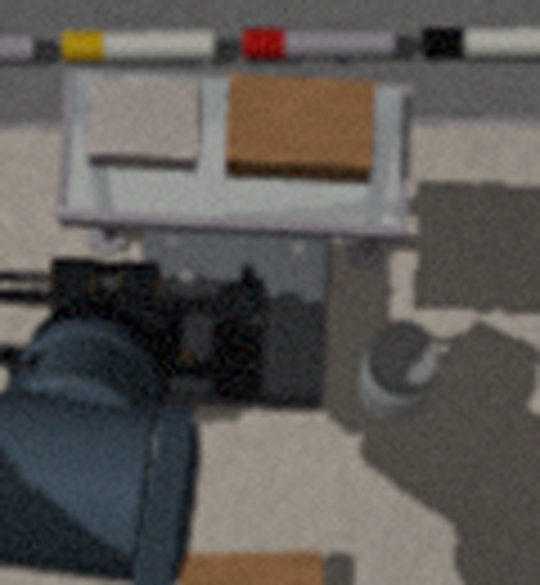

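View pics/tog1_scene.png

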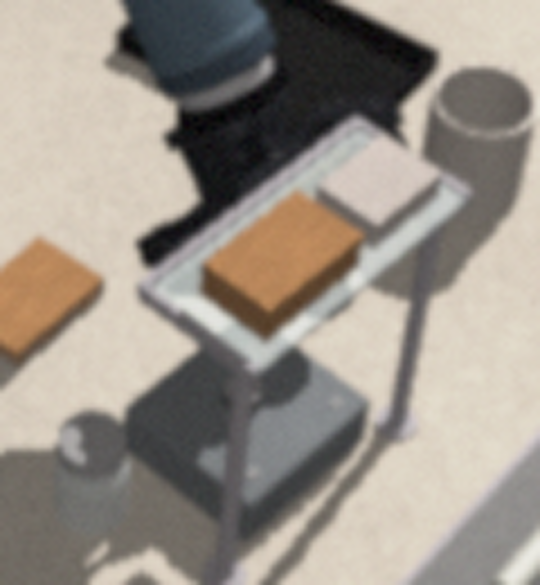

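The gripper is left of the box under the shelf and touches nothing. The bat's tip is still visible at (188,275) in the top crop, on the left, so it is still armed. I now sweep right.

```bash
python3 -m creep '{"linear":[[0,-0.008,0],[0,-0.016,0],[0,-0.022,0],[0,-0.028,0],[0,-0.034,0],[0,-0.04,0],[0,-0.046,0],[0,-0.052,0],[0,-0.058,0],[0,-0.063,0],[0,-0.063,0],[0,-0.063,0]],"dr":[[0,0,0],[0,0,0],[0,0,0],[0,0,0],[0,0,0],[0,0,0],[0,0,0],[0,0,0],[0,0,0],[0,0,0],[0,0,0],[0,0,0]],"fingers":[0,0,0,0,0,0,0,0,0,0,0,0]}'
python3 - <<'E'
from h import *
for n in("scene","top"):
    im=manip.get_image(n);x,y=(205,70) if n=="top" else (240,150)
    cv2.imwrite(f"pics/tog2_{n}.png",cv2.resize(im[y:y+130,x:x+120,::-1],None,fx=4.5,fy=4.5,interpolation=cv2.INTER_CUBIC))
E
```

```text
time: 4.85
tcp_pos: [680.8, -1.9, 83.5]
ee_rot: [179.9, 38.0, 176.0]
wrist_force: [0.3, 0.9, -0.1]
gripper_width: 0.3
```

View pics/tog2_top.png

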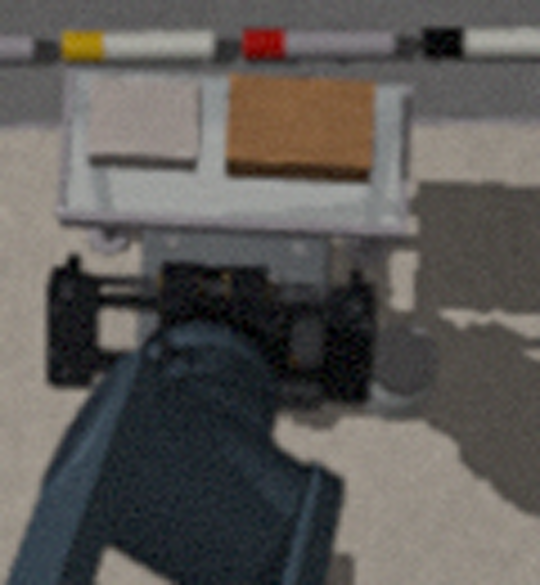

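```bash
python3 -m creep '{"linear":[[0,0.006,0],[0,0.01,-0.01],[0,0.01,-0.03],[0,0.01,-0.06],[0,0.01,-0.09],[0,0.01,-0.12],[0,0.01,-0.155],[0,0.01,-0.19],[0,0.01,-0.225],[0,0.01,-0.26],[0,0.01,-0.28],[0,0.01,-0.28]],"dr":[[0,0,0],[0,0,0],[0,0,0],[0,0,0],[0,0,0],[0,0,0],[0,0,0],[0,0,0],[0,0,0],[0,0,0],[0,0,0],[0,0,0]],"fingers":[0,0,0,0,0,0,0,0,0,0,0,0]}'
python3 - <<'E'
from h import *
for n in("scene","top"):
    im=manip.get_image(n);x,y=(205,70) if n=="top" else (240,150)
    cv2.imwrite(f"pics/tog3_{n}.png",cv2.resize(im[y:y+130,x:x+120,::-1],None,fx=4.5,fy=4.5,interpolation=cv2.INTER_CUBIC))
g=T(*CR,(55,-74,68));print("grip",g, T(*CR,(55,85,66)))
E
```

```text
time: 5.95
tcp_pos: [509.6, 20.0, 309.2]
ee_rot: [-179.9, 38.5, 176.1]
wrist_force: [0.8, -0.2, -0.3]
gripper_width: 0.4
grip [[ 550.39392976 -382.03210563   68.        ]] [[ 532.22919457 -224.07311603   66.        ]]
```

View pics/tog3_top.png

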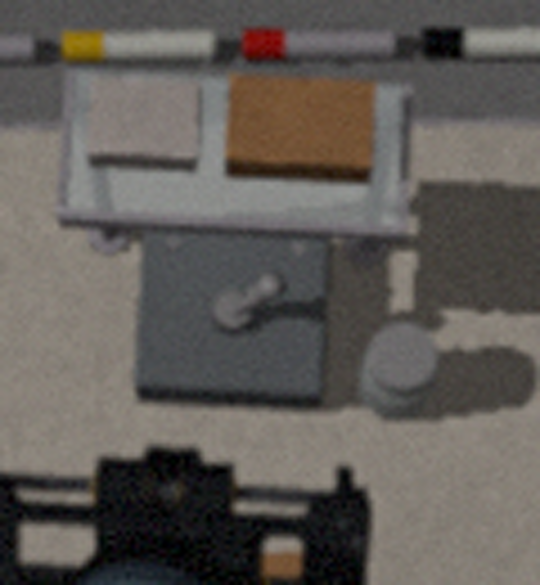

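Top crop: the bat now leans right, with its tip at (270,283), and the jar is where it was, so the toggle is off. Next is the bar grip.

```bash
python3 - <<'E'
from h import *
g=T(*CR,[(55,-74,68),(55,-91,75),(63,-91,75),(47,-91,75),(55,85,66)])
print("top crop",((proj("top",g)-(310,150)+.5)*6-.5).round()); print("scene crop",((proj("scene",g)-(115,230)+.5)*6-.5).round())
print(manip.observe()["joint_pos"])
R=down(CR[2]-90)
go((T(*CR,(55,-80,200)),R),(T(*CR,(55,-80,56)),R))
E
```

```text
top crop [[493. 167.]
 [533. 159.]
 [530. 142.]
 [536. 176.]
 [156. 210.]]
scene crop [[318. 383.]
 [289. 403.]
 [303. 413.]
 [275. 393.]
 [552. 141.]]
[ -15.73154683  -27.42974728  125.01874063   10.27088581   45.3258987
 -106.58320478]
linear [0.01, -0.404, 0.125] dr [26.4, 31.7, 76.4] dist 423 ang 87
linear [0.099, -0.404, 0.238] dr [26.4, 31.7, 76.4] dist 479 ang 87
```

```bash
python3 -m creep '{"linear":[[0,-0.02,0],[0,-0.05,0],[0,-0.08,0],[0,-0.11,0],[0,-0.14,0.01],[0,-0.17,0.02],[0,-0.2,0.03],[0,-0.23,0.045],[0,-0.26,0.06],[0,-0.29,0.075],[0,-0.32,0.09],[0,-0.345,0.1],[0,-0.37,0.11],[0.01,-0.39,0.12],[0.01,-0.404,0.125],[0.01,-0.404,0.125],[0.01,-0.404,0.125],[0.01,-0.404,0.125]],"dr":[[1.3,1.6,3.8],[3,3.6,8.7],[4.7,5.6,13.5],[6.4,7.6,18.4],[8.1,9.7,23.5],[9.8,11.8,28.5],[11.5,13.9,33.5],[13.2,16,38.5],[15,18,43.5],[16.8,20.2,48.6],[18.6,22.3,53.8],[20.4,24.5,59],[22.2,26.6,64.2],[24,28.8,69.4],[25.7,30.9,74.4],[26.4,31.7,76.4],[26.4,31.7,76.4],[26.4,31.7,76.4]],"fingers":[0.045,0.045,0.045,0.045,0.045,0.045,0.045,0.045,0.045,0.045,0.045,0.045,0.045,0.045,0.045,0.045,0.045,0.045]}'; python3 - <<'E'
from h import *
R=down(CR[2]-90)
go((T(*CR,(55,-80,200)),R),(T(*CR,(55,-80,130)),R),(T(*CR,(55,-80,56)),R))
im=manip.get_image("top");cv2.imwrite("pics/bar1.png",cv2.resize(im[130:250,310:430,::-1],None,fx=5,fy=5,interpolation=cv2.INTER_CUBIC))
E
```

```text
time: 7.55
tcp_pos: [550.9, -387.4, 196.6]
ee_rot: [-179.9, -0.2, 96.6]
wrist_force: [-0.6, 0.4, 0.8]
gripper_width: 44.8
linear [-0.001, 0.0, -0.003] dr [-0.1, -0.2, 0.0] dist 3 ang 0
linear [-0.001, 0.0, 0.067] dr [-0.1, -0.2, 0.0] dist 67 ang 0
linear [-0.001, 0.0, 0.141] dr [-0.1, -0.2, 0.0] dist 141 ang 0
```

View pics/bar1.png

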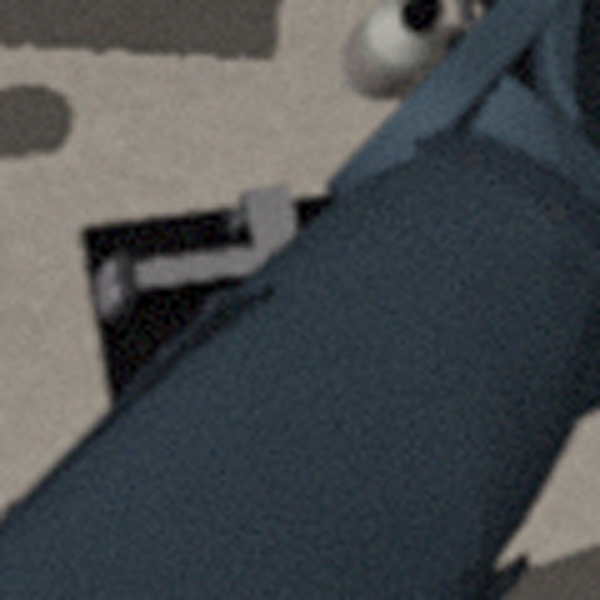

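The top view is blocked by the arm and only the bar's left half shows. I descend on the calibration, then check in the scene view.

```bash
python3 -m creep '{"linear":[[0,0,0.02],[0,0,0.045],[0,0,0.07],[0,0,0.09],[0,0,0.1],[0,0,0.1]],"dr":[[0,0,0],[0,0,0],[0,0,0],[0,0,0],[0,0,0],[0,0,0]],"fingers":[0.045,0.045,0.045,0.045,0.045,0.045]}'; python3 - <<'E'
from h import *
im=manip.get_image("scene");cv2.imwrite("pics/bar2.png",cv2.resize(im[210:360,100:260,::-1],None,fx=4,fy=4,interpolation=cv2.INTER_CUBIC))
E
```

```text
time: 8.1
tcp_pos: [549.5, -384.7, 94.6]
ee_rot: [-179.8, -0.3, 96.7]
wrist_force: [-0.4, 1.7, -0.0]
gripper_width: 44.8
```

View pics/bar2.png

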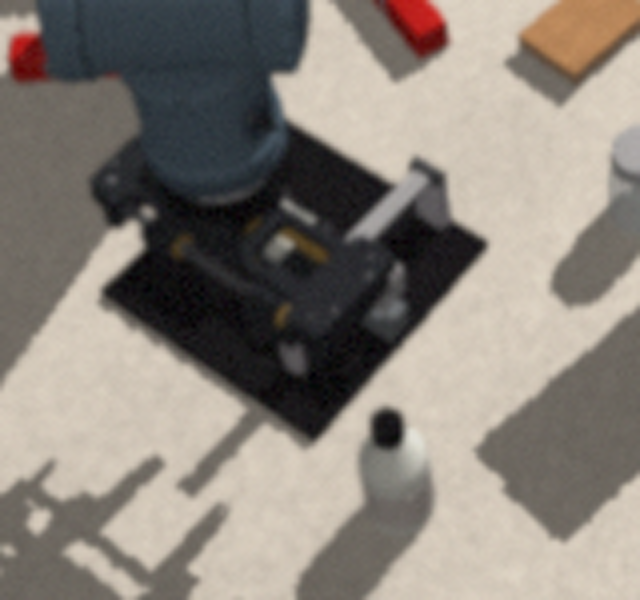

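```bash
python3 - <<'E'
from h import *
R=down(CR[2]-90)
go((T(*CR,(55,-79,56)),R))
E
```

```text
linear [-0.001, 0.0, 0.041] dr [-0.1, -0.2, 0.1] dist 41 ang 0
```

```bash
python3 -m creep '{"linear":[[-0.001,0,0.01],[-0.001,0,0.02],[-0.001,0,0.03],[-0.001,0,0.038],[-0.001,0,0.038],[-0.001,0,0.038]],"dr":[[0,0,0],[0,0,0],[0,0,0],[0,0,0],[0,0,0],[0,0,0]],"fingers":[0.045,0.045,0.045,0.045,0.045,0.045]}'; python3 -m creep '{"linear":[[0,0,0],[0,0,0],[0,0,0],[0,0,0],[0,0,0],[0,0,0],[0,0,0]],"dr":[[0,0,0],[0,0,0],[0,0,0],[0,0,0],[0,0,0],[0,0,0],[0,0,0]],"fingers":[0.005,0.005,0.005,0.005,0.005,0.005,0.005]}' 10
```

```text
time: 8.65
tcp_pos: [550.1, -386.2, 57.8]
ee_rot: [-179.8, -0.3, 96.7]
wrist_force: [1.1, 0.2, 0.2]
gripper_width: 45.0
time: 9.23
tcp_pos: [551.0, -386.4, 58.4]
ee_rot: [-179.9, -0.2, 96.7]
wrist_force: [4.1, 0.2, -0.3]
gripper_width: 16.0
```

```bash
python3 - <<'E'
import numpy as np
for p in np.arange(.08,1.69,.08):
    v=np.array([-161,2]);c,s=np.cos(p),np.sin(p)
    # rotation lifting: (-r,0)->(-r cos, r sin)
    w=np.array([v[0]*c+v[1]*s, -v[0]*s+v[1]*c]); d=w-v; print(round(p,2),np.round([d[0],-d[1]]))
E
```

```text
0.08 [  1. -13.]
0.16 [  2. -26.]
0.24 [  5. -38.]
0.32 [  9. -51.]
0.4 [ 13. -63.]
0.48 [ 19. -74.]
0.56 [ 26. -85.]
0.64 [ 33. -96.]
0.72 [  41. -106.]
0.8 [  50. -115.]
0.88 [  60. -123.]
0.96 [  70. -131.]
1.04 [  81. -138.]
1.12 [  93. -144.]
1.2 [ 105. -149.]
1.28 [ 117. -153.]
1.36 [ 129. -156.]
1.44 [ 142. -158.]
1.52 [ 155. -159.]
1.6 [ 168. -159.]
1.68 [ 181. -158.]
```

```bash
python3 -m creep '{"linear":[[0.001,0,-0.013],[0.002,0,-0.026],[0.005,0,-0.038],[0.009,0,-0.051],[0.013,0,-0.063],[0.019,0,-0.074],[0.026,0,-0.085],[0.033,0,-0.096],[0.041,0,-0.106],[0.041,0,-0.106]],"dr":[[0,0,0],[0,0,0],[0,0,0],[0,0,0],[0,0,0],[0,0,0],[0,0,0],[0,0,0],[0,0,0],[0,0,0]],"fingers":[0.005,0.005,0.005,0.005,0.005,0.005,0.005,0.005,0.005,0.005]}'; python3 - <<'E'
from h import *
im=manip.get_image("scene");cv2.imwrite("pics/bar3.png",cv2.resize(im[210:360,100:260,::-1],None,fx=4,fy=4,interpolation=cv2.INTER_CUBIC))
E
```

```text
time: 10.07
tcp_pos: [545.8, -343.9, 166.2]
ee_rot: [-179.8, -0.3, 96.8]
wrist_force: [-0.7, 4.2, -3.1]
gripper_width: 15.7
```

View pics/bar3.png

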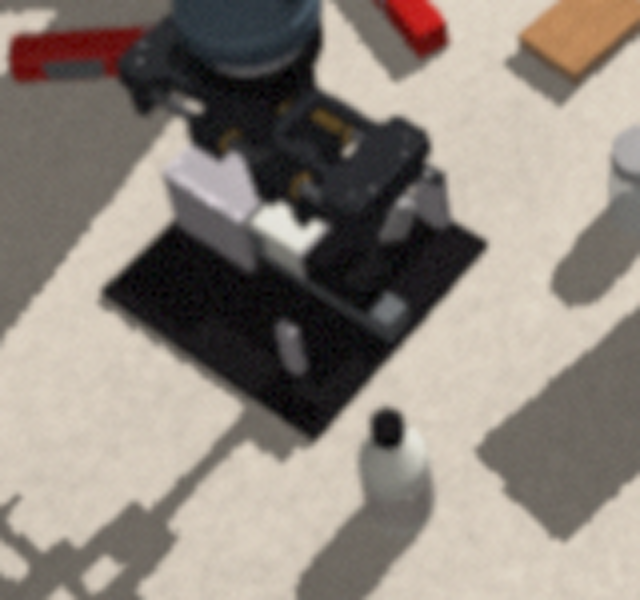

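The bar is rising in the grip and the rest post at (290,350) is free. I continue the arc.

```bash
python3 -m creep '{"linear":[[0.009,0,-0.009],[0.019,0,-0.017],[0.029,0,-0.025],[0.04,0,-0.032],[0.052,0,-0.038],[0.064,0,-0.043],[0.076,0,-0.047],[0.088,0,-0.05],[0.101,0,-0.052],[0.114,0,-0.053],[0.125,0,-0.053],[0.135,0,-0.052],[0.135,0,-0.052],[0.135,0,-0.052]],"dr":[[0,0,0],[0,0,0],[0,0,0],[0,0,0],[0,0,0],[0,0,0],[0,0,0],[0,0,0],[0,0,0],[0,0,0],[0,0,0],[0,0,0],[0,0,0],[0,0,0]],"fingers":[0.005,0.005,0.005,0.005,0.005,0.005,0.005,0.005,0.005,0.005,0.005,0.005,0.005,0.005]}'; python3 - <<'E'
from h import *
for n,(x,y) in(("scene",(120,190)),("top",(310,130))):
    im=manip.get_image(n);cv2.imwrite(f"pics/bar4{n}.png",cv2.resize(im[y:y+150,x:x+150,::-1],None,fx=4,fy=4,interpolation=cv2.INTER_CUBIC))
p,R,s=cur();print((down(CR[2]).T@np.array(p-[CR[0],CR[1],0])))
E
```

```text
time: 11.28
tcp_pos: [529.4, -209.4, 218.7]
ee_rot: [-179.8, -0.3, 96.8]
wrist_force: [-5.7, -0.0, -1.6]
gripper_width: 16.0
[ -53.8237865    99.60380322 -218.77528503]
```

View pics/bar4scene.png

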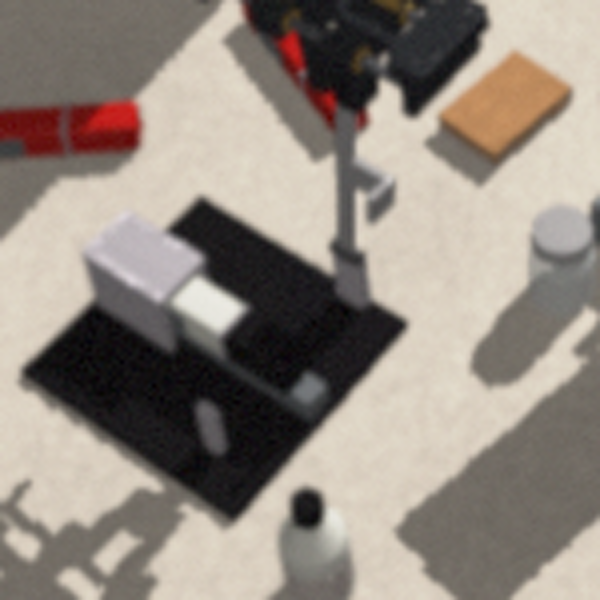

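View pics/bar4top.png

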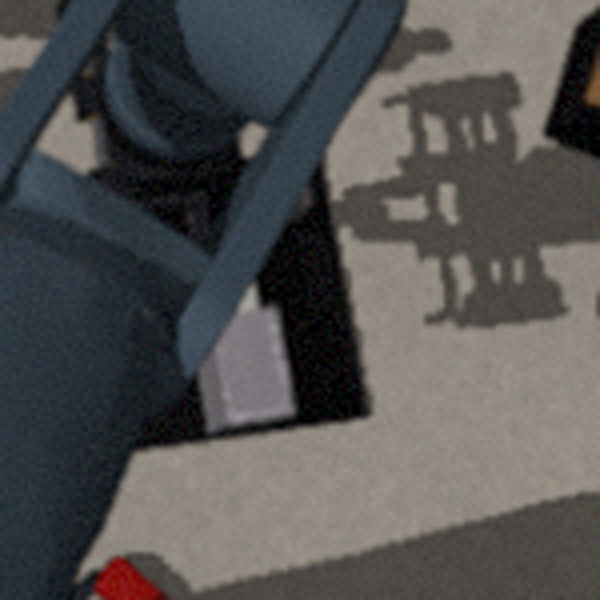

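The bar stands upright on the hinge post at (350,250), at about 1.65 rad by arm travel. The gripper body is wide and would hit it beside the marker. I'll therefore slide the marker in short strokes with the tool leaning back 30°, gripping just past the tunnel mouth. First I release and rise.

```bash
python3 -m creep '{"linear":[[0,0,0],[0,0,0],[0,0,0],[0,0,0],[0,0,0]],"dr":[[0,0,0],[0,0,0],[0,0,0],[0,0,0],[0,0,0]],"fingers":[0.045,0.045,0.045,0.045,0.045]}'; python3 -m creep '{"linear":[[0,0,-0.015],[0,0,-0.035],[0,0,-0.06],[0,0,-0.085],[0,0,-0.1],[0,0,-0.1]],"dr":[[0,0,0],[0,0,0],[0,0,0],[0,0,0],[0,0,0],[0,0,0]],"fingers":[0.045,0.045,0.045,0.045,0.045,0.045]}'; python3 - <<'E'
from h import *
for n,(x,y) in(("scene",(120,190)),):
    im=manip.get_image(n);cv2.imwrite(f"pics/bar5{n}.png",cv2.resize(im[y:y+150,x:x+150,::-1],None,fx=4,fy=4,interpolation=cv2.INTER_CUBIC))
print(manip.observe()["joint_pos"])
R=down(CR[2],30)
go((T(*CR,(-60,0,300)),R),(T(*CR,(12,0,150)),R))
E
```

```text
time: 11.8
tcp_pos: [529.8, -209.7, 219.2]
ee_rot: [-179.8, -0.3, 96.8]
wrist_force: [-0.2, 0.2, -0.5]
gripper_width: 44.5
time: 12.3
tcp_pos: [531.8, -211.2, 323.6]
ee_rot: [179.8, -0.0, 96.8]
wrist_force: [-1.0, -1.2, 0.6]
gripper_width: 44.9
[-33.59876379   6.66424469  86.76036248   0.11407827  86.64808363
 -40.39321743]
linear [-0.098, -0.116, 0.021] dr [-23.3, -23.6, -87.6] dist 153 ang 94
linear [-0.099, -0.044, 0.171] dr [-23.3, -23.6, -87.6] dist 202 ang 94
```

View pics/bar5scene.png

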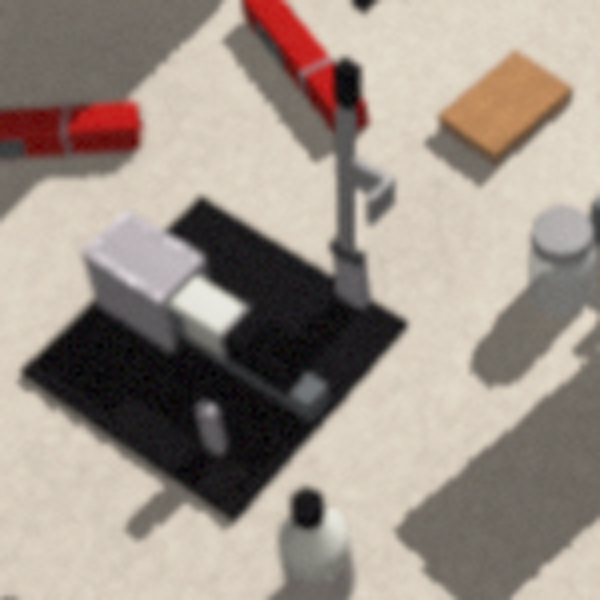

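```bash
python3 -m creep '{"linear":[[-0.01,-0.02,0],[-0.02,-0.04,0],[-0.035,-0.06,0],[-0.05,-0.08,0],[-0.06,-0.095,0],[-0.07,-0.105,0],[-0.08,-0.112,0],[-0.09,-0.116,0],[-0.098,-0.116,0],[-0.098,-0.116,0.005],[-0.098,-0.116,0.01],[-0.098,-0.116,0.015],[-0.098,-0.116,0.02],[-0.098,-0.116,0.021],[-0.098,-0.116,0.021],[-0.098,-0.116,0.021]],"dr":[[-1.6,-1.6,-6],[-3.3,-3.3,-12.5],[-5,-5,-19],[-6.7,-6.7,-25],[-8.4,-8.4,-31.5],[-10.1,-10.1,-38],[-11.8,-11.8,-44],[-13.5,-13.5,-50.5],[-15.2,-15.2,-57],[-16.9,-16.9,-63],[-18.6,-18.6,-69],[-20.2,-20.3,-75.5],[-21.8,-22,-82],[-23.3,-23.6,-87.6],[-23.3,-23.6,-87.6],[-23.3,-23.6,-87.6]],"fingers":[0.05,0.05,0.05,0.05,0.05,0.05,0.05,0.05,0.05,0.05,0.05,0.05,0.05,0.05,0.05,0.05]}'; python3 - <<'E'
from h import *
print(manip.observe()["joint_pos"])
for n,(x,y) in(("scene",(120,190)),("top",(310,130))):
    im=manip.get_image(n);cv2.imwrite(f"pics/mk1{n}.png",cv2.resize(im[y:y+150,x:x+150,::-1],None,fx=4,fy=4,interpolation=cv2.INTER_CUBIC))
# bar angle check
for ph in(1.4,1.5,1.6,1.7,1.8):
    u=proj("scene",T(*CR,(55,85-159*np.cos(ph),66+159*np.sin(ph))))[0]; print(ph,np.round((u-(120,190)+.5)*4-.5))
R=down(CR[2],30)
go((T(*CR,(-60,0,300)),R),(T(*CR,(14,0,130)),R),(T(*CR,(14,0,40)),R))
E
```

```text
time: 13.68
tcp_pos: [426.8, -321.5, 298.1]
ee_rot: [179.7, 29.9, -173.8]
wrist_force: [0.3, -0.1, 0.5]
gripper_width: 50.2
[ -66.9128343    -9.32598295  109.79553705   29.99622206   72.79722026
 -170.50875863]
1.4 [302. 133.]
1.5 [318. 116.]
1.6 [334. 100.]
1.7 [350.  86.]
1.8 [366.  74.]
linear [-0.001, -0.0, -0.0] dr [-0.0, -0.1, -0.2] dist 1 ang 0
linear [0.02, -0.0, 0.184] dr [-0.0, -0.1, -0.2] dist 185 ang 0
linear [0.065, -0.0, 0.262] dr [-0.0, -0.1, -0.2] dist 270 ang 0
```

View pics/mk1scene.png

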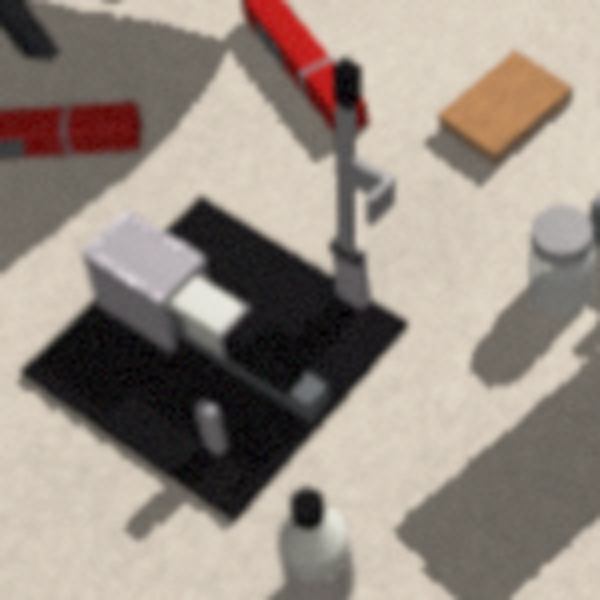

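The bar reads about 1.69 rad. Wrist joint 6 is at -170°, close to its limit, so I turn the tool half round, which gives the same grasp.

```bash
python3 -m creep '{"linear":[[0,0,0],[0,0,0],[0,0,0],[0,0,0],[0,0,0],[0,0,0],[0,0,0],[0,0,0],[0,0,0],[0,0,0],[0,0,0],[0,0,0],[0,0,0],[0,0,0]],"dr":[[0,0,7],[0,0,14],[0,0,21],[0,0,28],[0,0,35],[0,0,42],[0,0,49],[0,0,56],[0,0,63],[0,0,70],[0,0,77],[0,0,84],[0,0,90],[0,0,90]],"fingers":[0.05,0.05,0.05,0.05,0.05,0.05,0.05,0.05,0.05,0.05,0.05,0.05,0.05,0.05]}';  python3 -m creep '{"linear":[[0,0,0],[0,0,0],[0,0,0],[0,0,0],[0,0,0],[0,0,0],[0,0,0],[0,0,0],[0,0,0],[0,0,0],[0,0,0],[0,0,0],[0,0,0],[0,0,0]],"dr":[[0,0,7],[0,0,14],[0,0,21],[0,0,28],[0,0,35],[0,0,42],[0,0,49],[0,0,56],[0,0,63],[0,0,70],[0,0,77],[0,0,84],[0,0,90],[0,0,90]],"fingers":[0.05,0.05,0.05,0.05,0.05,0.05,0.05,0.05,0.05,0.05,0.05,0.05,0.05,0.05]}'; python3 - <<'E'
from h import *
print(manip.observe()["joint_pos"])
R=down(CR[2]+180,-30);print(R[:,2])
go((T(*CR,(-60,0,300)),R),(T(*CR,(14,0,130)),R),(T(*CR,(14,0,40)),R))
E
```

```text
time: 14.95
tcp_pos: [427.8, -321.1, 299.6]
ee_rot: [150.1, -0.2, 96.2]
wrist_force: [0.0, 0.2, 1.1]
gripper_width: 50.3
time: 16.12
tcp_pos: [428.1, -320.9, 299.8]
ee_rot: [-179.8, -29.9, 6.0]
wrist_force: [0.2, 0.9, 0.0]
gripper_width: 50.0
[-66.70194356  -9.443853   109.70525781  29.93364165  72.75818843
   9.95566357]
[ 0.49672638  0.05712181 -0.8660254 ]
linear [-0.0, 0.001, -0.0] dr [0.1, 0.1, -0.5] dist 1 ang 1
linear [-0.021, 0.001, 0.184] dr [0.1, 0.1, -0.5] dist 185 ang 1
linear [-0.066, 0.001, 0.262] dr [0.1, 0.1, -0.5] dist 270 ang 1
```

```bash
python3 -m creep '{"linear":[[-0.003,0,0.02],[-0.006,0,0.05],[-0.01,0,0.08],[-0.014,0.001,0.11],[-0.018,0.001,0.14],[-0.021,0.001,0.165],[-0.021,0.001,0.184],[-0.021,0.001,0.184]],"dr":[[0,0,-0.5],[0,0,-0.5],[0,0,-0.5],[0,0,-0.5],[0,0,-0.5],[0,0,-0.5],[0,0,-0.5],[0,0,-0.5]],"fingers":[0.05,0.05,0.05,0.05,0.05,0.05,0.05,0.05]}'; python3 - <<'E'
from h import *
R=down(CR[2]+180,-30)
go((T(*CR,(14,0,40)),R))
for n,(x,y) in(("scene",(120,190)),("top",(310,130))):
    im=manip.get_image(n);cv2.imwrite(f"pics/mk2{n}.png",cv2.resize(im[y:y+150,x:x+150,::-1],None,fx=4,fy=4,interpolation=cv2.INTER_CUBIC))
E
```

```text
time: 16.78
tcp_pos: [500.8, -310.9, 125.9]
ee_rot: [-179.8, -29.7, 6.8]
wrist_force: [-0.2, 0.3, -0.3]
gripper_width: 50.0
linear [-0.042, 0.003, 0.075] dr [-0.3, 0.3, 0.2] dist 86 ang 0
```

View pics/mk2scene.png

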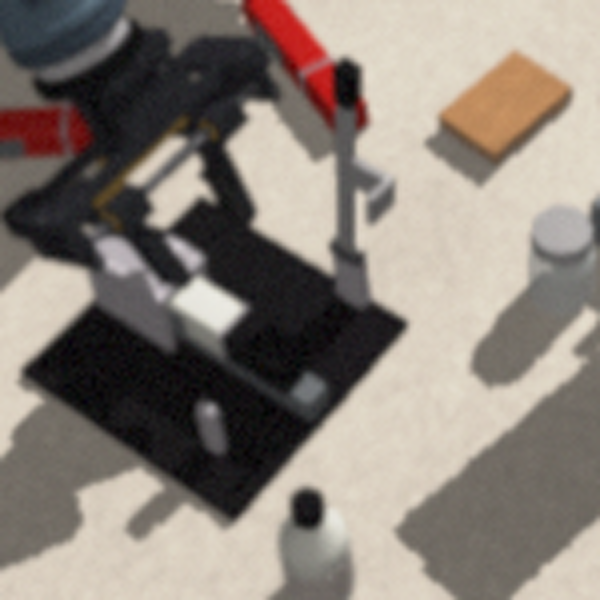

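View pics/mk2top.png

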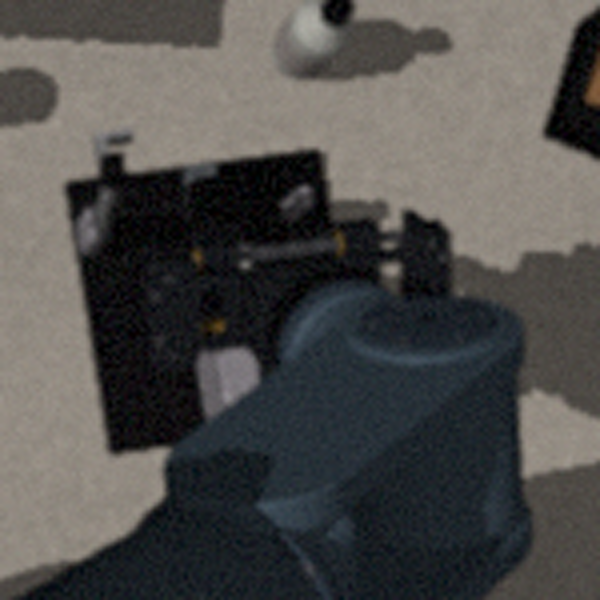

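The fingers hang above the tunnel mouth and the bar is clear. I descend and close.

```bash
python3 -m creep '{"linear":[[-0.01,0.002,0.015],[-0.018,0.003,0.03],[-0.026,0.003,0.045],[-0.034,0.003,0.06],[-0.042,0.003,0.075],[-0.042,0.003,0.075],[-0.042,0.003,0.075]],"dr":[[0,0,0],[0,0,0],[0,0,0],[0,0,0],[0,0,0],[0,0,0],[0,0,0]],"fingers":[0.05,0.05,0.05,0.05,0.05,0.05,0.05]}'; python3 -m creep '{"linear":[[0,0,0],[0,0,0],[0,0,0],[0,0,0],[0,0,0],[0,0,0]],"dr":[[0,0,0],[0,0,0],[0,0,0],[0,0,0],[0,0,0],[0,0,0]],"fingers":[0.02,0.02,0.02,0.02,0.02,0.02]}' 25;python3 - <<'E'
from h import *
R=down(CR[2]+180,-30)
go((T(*CR,(14,0,40)),R),(T(*CR,(45,0,40)),R))
E
```

```text
time: 17.47
tcp_pos: [502.4, -316.5, 44.6]
ee_rot: [179.9, -29.9, 6.9]
wrist_force: [-0.4, -0.7, -0.0]
gripper_width: 49.9
time: 17.97
tcp_pos: [503.1, -316.2, 46.3]
ee_rot: [179.9, -30.0, 6.9]
wrist_force: [-3.4, 4.3, 9.1]
gripper_width: 29.7
linear [-0.004, -0.003, 0.005] dr [-0.0, 0.0, 0.3] dist 7 ang 0
linear [0.022, -0.003, 0.02] dr [-0.0, 0.0, 0.3] dist 30 ang 0
```

```bash
python3 -m creep '{"linear":[[0.003,0,0.002],[0.007,0,0.004],[0.011,0,0.0065],[0.015,0,0.009],[0.019,0,0.011],[0.023,0,0.0135],[0.027,0,0.0155],[0.027,0,0.0155]],"dr":[[0,0,0],[0,0,0],[0,0,0],[0,0,0],[0,0,0],[0,0,0],[0,0,0],[0,0,0]],"fingers":[0.02,0.02,0.02,0.02,0.02,0.02,0.02,0.02]}'; python3 - <<'E'
from h import *
R=down(CR[2]+180,-30)
p,_,_=cur();print(Ro.from_euler("z",-CR[2],degrees=True).apply(p-[CR[0],CR[1],0]))
for n,(x,y) in(("scene",(120,190)),("top",(310,130))):
    im=manip.get_image(n);cv2.imwrite(f"pics/mk3{n}.png",cv2.resize(im[y:y+150,x:x+150,::-1],None,fx=4,fy=4,interpolation=cv2.INTER_CUBIC))
E
```

```text
time: 18.63
tcp_pos: [534.9, -312.3, 46.4]
ee_rot: [179.8, -30.0, 7.0]
wrist_force: [-0.2, 0.9, -1.4]
gripper_width: 30.0
[47.60426093 -2.91693251 46.35958012]
```

View pics/mk3scene.png

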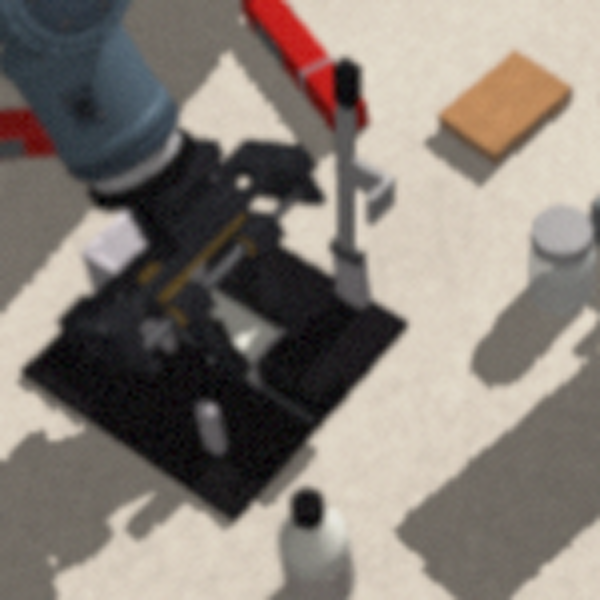

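View pics/mk3top.png

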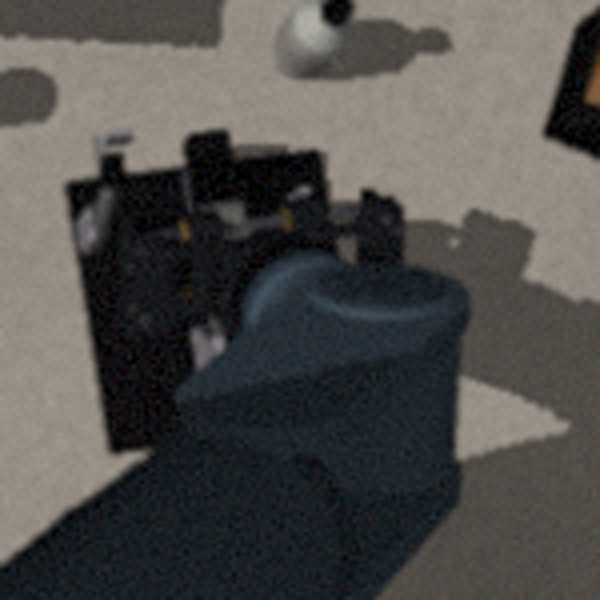

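The marker slid about 32 mm, and its cap now shows past the bed's end at top (210,145). The bar and ink bottle are untouched. Second stroke.

```bash
python3 -m creep '{"linear":[[0,0,0],[0,0,0],[0,0,0],[-0.007,0,-0.004],[-0.014,0,-0.008],[-0.021,0,-0.012],[-0.027,0,-0.0145],[-0.031,0,-0.0135],[-0.031,0,-0.0135],[-0.031,0,-0.0135]],"dr":[[0,0,0],[0,0,0],[0,0,0],[0,0,0],[0,0,0],[0,0,0],[0,0,0],[0,0,0],[0,0,0],[0,0,0]],"fingers":[0.045,0.045,0.045,0.045,0.045,0.045,0.045,0.045,0.045,0.045]}'; python3 -m creep '{"linear":[[0,0,0],[0,0,0],[0,0,0],[0,0,0],[0,0,0],[0,0,0]],"dr":[[0,0,0],[0,0,0],[0,0,0],[0,0,0],[0,0,0],[0,0,0]],"fingers":[0.02,0.02,0.02,0.02,0.02,0.02]}' 25;python3 - <<'E'
from h import *
p,_,_=cur();print(Ro.from_euler("z",-CR[2],degrees=True).apply(p-[CR[0],CR[1],0]))
E
```

```text
time: 19.57
tcp_pos: [500.8, -316.5, 42.3]
ee_rot: [179.9, -30.0, 6.9]
wrist_force: [0.0, 0.1, -0.6]
gripper_width: 45.3
time: 20.07
tcp_pos: [501.0, -316.4, 42.4]
ee_rot: [179.9, -30.0, 6.9]
wrist_force: [1.8, 1.7, 0.8]
gripper_width: 29.6
[13.40920947 -3.10494831 42.38142125]
```

```bash
python3 -m creep '{"linear":[[0.003,0,0.002],[0.007,0,0.004],[0.011,0,0.0065],[0.015,0,0.009],[0.019,0,0.011],[0.023,0,0.0135],[0.027,0,0.0155],[0.029,0,0.017],[0.029,0,0.017]],"dr":[[0,0,0],[0,0,0],[0,0,0],[0,0,0],[0,0,0],[0,0,0],[0,0,0],[0,0,0],[0,0,0]],"fingers":[0.02,0.02,0.02,0.02,0.02,0.02,0.02,0.02,0.02]}'; python3 - <<'E'
from h import *
p,_,_=cur();print(Ro.from_euler("z",-CR[2],degrees=True).apply(p-[CR[0],CR[1],0]))
for n,(x,y) in(("scene",(120,190)),("top",(310,130))):
    im=manip.get_image(n);cv2.imwrite(f"pics/mk4{n}.png",cv2.resize(im[y:y+150,x:x+150,::-1],None,fx=4,fy=4,interpolation=cv2.INTER_CUBIC))
for x in (120,130,140,150): print(x,[np.round((proj(n,T(*CR,(x,-3,60)))[0]-o+.5)*4-.5) for n,o in(("scene",(120,190)),("top",(310,130)))])
E
```

```text
time: 20.82
tcp_pos: [535.2, -312.5, 42.4]
ee_rot: [179.8, -30.0, 6.9]
wrist_force: [1.7, -0.4, 1.5]
gripper_width: 30.0
[47.82684999 -3.16367532 42.39375113]
120 [array([341., 395.]), array([211., 116.])]
130 [array([353., 403.]), array([208., 102.])]
140 [array([364., 411.]), array([206.,  89.])]
150 [array([376., 418.]), array([203.,  75.])]
```

View pics/mk4scene.png

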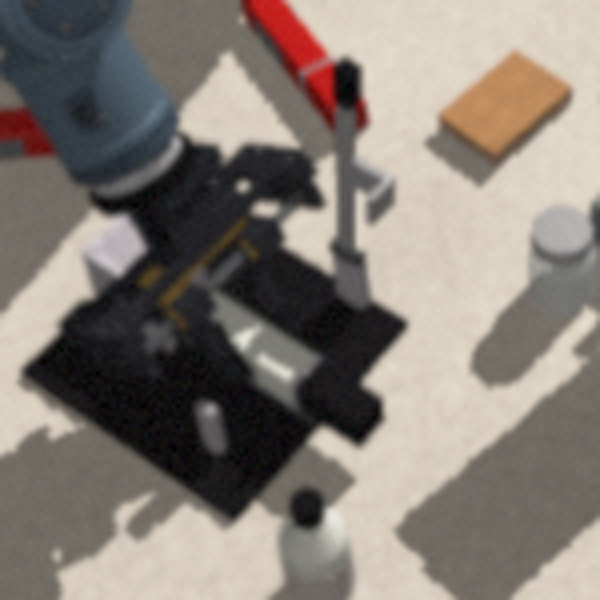

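View pics/mk4top.png

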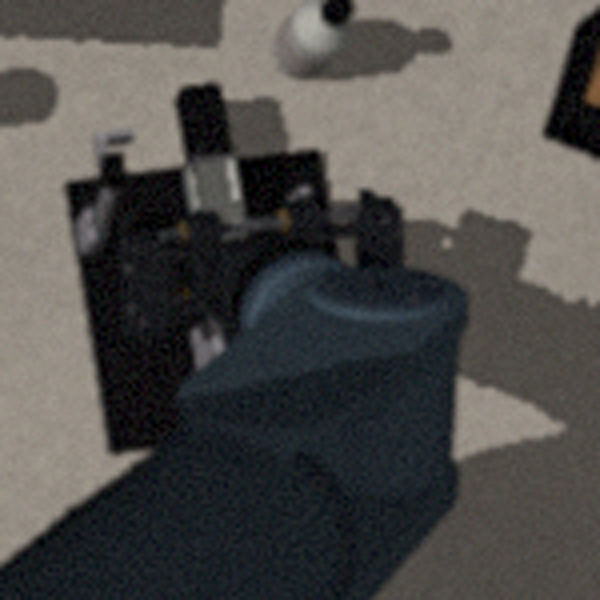

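The marker's far end reads x≈141 in both views, so its centre is near 62. I take a short third stroke for margin, so that the back end clears the tunnel before lifting.

```bash
python3 -m creep '{"linear":[[0,0,0],[0,0,0],[0,0,0],[-0.005,0,-0.003],[-0.009,0,-0.005],[-0.009,0,-0.004],[-0.009,0,-0.004]],"dr":[[0,0,0],[0,0,0],[0,0,0],[0,0,0],[0,0,0],[0,0,0],[0,0,0]],"fingers":[0.04,0.04,0.04,0.04,0.04,0.04,0.04]}'; python3 -m creep '{"linear":[[0,0,0],[0,0,0],[0,0,0],[0,0,0],[0,0,0],[0,0,0]],"dr":[[0,0,0],[0,0,0],[0,0,0],[0,0,0],[0,0,0],[0,0,0]],"fingers":[0.02,0.02,0.02,0.02,0.02,0.02]}' 45; python3 -m creep '{"linear":[[0.003,0,0.002],[0.006,0,0.0035],[0.0087,0,0.005],[0.0087,0,0.005]],"dr":[[0,0,0],[0,0,0],[0,0,0],[0,0,0]],"fingers":[0.02,0.02,0.02,0.02]}'
python3 - <<'E'
from h import *
p,R,_=cur();print(Ro.from_euler("z",-CR[2],degrees=True).apply(p-[CR[0],CR[1],0]), R.T@[0,0,.1])
im=manip.get_image("top")[130:280,310:460,::-1];cv2.imwrite("pics/mk5.png",cv2.resize(im,None,fx=4,fy=4,interpolation=cv2.INTER_CUBIC))
E
```

```text
time: 21.5
tcp_pos: [524.7, -313.7, 41.1]
ee_rot: [179.9, -30.0, 6.9]
wrist_force: [0.1, -0.7, 0.0]
gripper_width: 39.8
time: 22.0
tcp_pos: [524.7, -313.7, 41.1]
ee_rot: [179.9, -30.0, 6.9]
wrist_force: [-1.9, -0.5, 0.2]
gripper_width: 29.7
time: 22.33
tcp_pos: [535.3, -312.3, 41.1]
ee_rot: [179.9, -30.0, 6.9]
wrist_force: [0.3, -0.4, 0.0]
gripper_width: 29.5
[47.97084972 -2.96047187 41.10871191] [ 0.05002189  0.00018674 -0.0865897 ]
```

View pics/mk5.png

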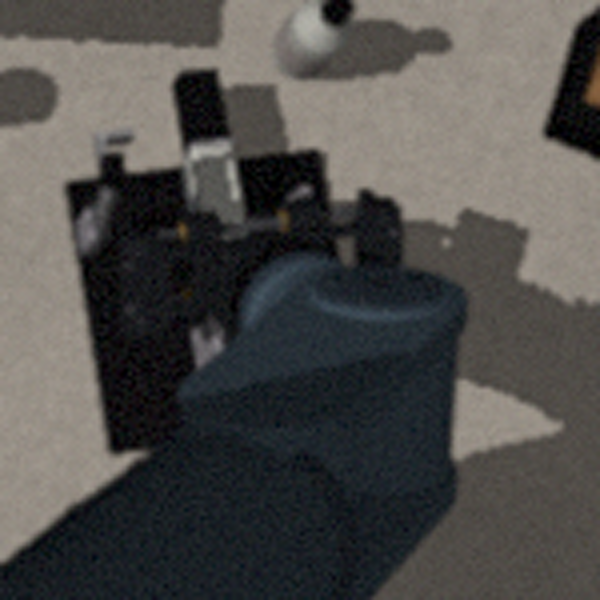

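The end is now at x≈152, so the centre is about 72 and the marker is fully out. I lift straight up.

```bash
python3 -m creep '{"linear":[[0,0,0],[0.003,0,-0.005],[0.007,0,-0.012],[0.012,0,-0.021],[0.018,0,-0.031],[0.025,0,-0.043],[0.033,0,-0.057],[0.04,0,-0.069],[0.04,0,-0.069]],"dr":[[0,0,0],[0,0,0],[0,0,0],[0,0,0],[0,0,0],[0,0,0],[0,0,0],[0,0,0],[0,0,0]],"fingers":[0.02,0.02,0.02,0.02,0.02,0.02,0.02,0.02,0.02]}' 58
python3 - <<'E'
from h import *
im=manip.get_image("scene")[190:340,120:270,::-1];cv2.imwrite("pics/mk6.png",cv2.resize(im,None,fx=4,fy=4,interpolation=cv2.INTER_CUBIC))
E
```

```text
time: 23.13
tcp_pos: [536.7, -313.9, 125.3]
ee_rot: [179.5, -30.2, 7.1]
wrist_force: [-0.1, -1.0, -0.9]
gripper_width: 29.7
```

View pics/mk6.png

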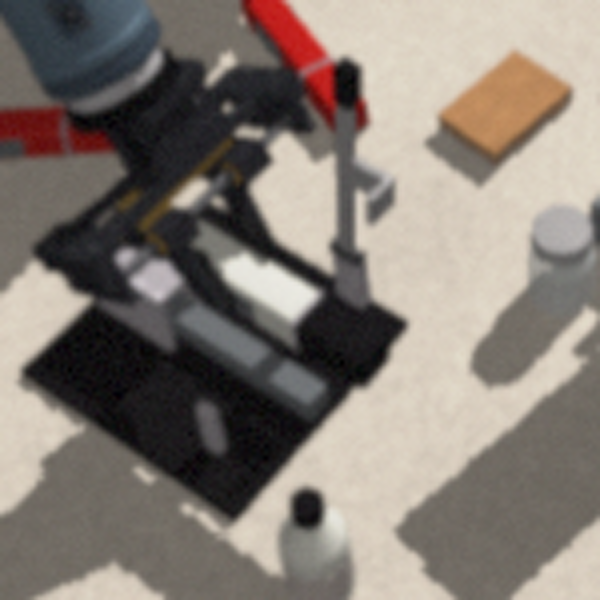

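The marker hangs level in the grip, the bed is empty and the bar still stands. I back away and carry it.

```bash
python3 - <<'E'
from h import *
R=down(CR[2]+180,-30);Rt=down(TR[2]+180,-30)
print(manip.observe()["joint_pos"])
go(([500,-318,240],R),([400,-330,260],R),([390,-100,260],Rt),([400,150,250],Rt),([437,298,150],Rt))
E
```

```text
[-54.47098543  13.27521568 108.9917293   36.1313751   47.97710967
   6.23624951]
linear [0.027, 0.001, -0.119] dr [0.2, -0.1, 0.4] dist 122 ang 0
linear [-0.05, 0.001, -0.187] dr [0.2, -0.1, 0.4] dist 193 ang 0
linear [-0.034, -0.228, -0.179] dr [-1.7, -0.2, 3.6] dist 292 ang 4
linear [-0.004, -0.475, -0.152] dr [-1.7, -0.2, 3.6] dist 499 ang 4
linear [-0.007, -0.619, -0.039] dr [-1.7, -0.2, 3.6] dist 620 ang 4
```

```bash
python3 -m creep '{"linear":[[0.005,0,-0.015],[0.01,0,-0.035],[0.015,0,-0.058],[0.02,0,-0.08],[0.022,0,-0.1],[0.018,0,-0.115],[0.005,0,-0.13],[-0.008,0,-0.145],[-0.022,0,-0.16],[-0.036,0,-0.175],[-0.046,0,-0.187],[-0.046,-0.015,-0.187],[-0.046,-0.035,-0.187],[-0.046,-0.06,-0.187],[-0.046,-0.085,-0.187],[-0.046,-0.11,-0.187],[-0.046,-0.14,-0.187],[-0.04,-0.17,-0.183],[-0.036,-0.2,-0.18],[-0.034,-0.228,-0.179]],"dr":[[0,0,0],[0,0,0],[0,0,0],[0,0,0],[0,0,0],[0,0,0],[0,0,0],[0,0,0],[0,0,0],[0,0,0],[0,0,0],[0,0,0],[0,0,0],[-0.2,0,0.5],[-0.5,0,1],[-0.7,0,1.5],[-1,0,2],[-1.2,0,2.5],[-1.4,0,3],[-1.7,0,3.6]],"fingers":[0.02,0.02,0.02,0.02,0.02,0.02,0.02,0.02,0.02,0.02,0.02,0.02,0.02,0.02,0.02,0.02,0.02,0.02,0.02,0.02]}'; python3 - <<'E'
from h import *
Rt=down(TR[2]+180,-30)
print(manip.observe()["joint_pos"])
go(([390,-100,260],Rt),([400,150,250],Rt),([437,298,150],Rt))
E
```

```text
time: 24.85
tcp_pos: [390.0, -98.8, 258.9]
ee_rot: [-179.9, -30.1, 2.8]
wrist_force: [0.8, 0.3, -1.6]
gripper_width: 29.5
[-51.82284385 -39.42592718 133.70104505  25.99258919  69.29672487
  29.62328389]
linear [0.001, 0.001, -0.001] dr [-0.0, -0.1, -0.1] dist 2 ang 0
linear [0.015, -0.248, 0.019] dr [-0.0, -0.1, -0.1] dist 249 ang 0
linear [0.002, -0.394, 0.128] dr [-0.0, -0.1, -0.1] dist 414 ang 0
```

```bash
python3 - <<'E'
from h import *
Rt=down(TR[2]+180,-30)
go(([450,-30,250],Rt),([450,150,240],Rt),([437,298,150],Rt))
E
```

```text
linear [0.05, -0.066, 0.04] dr [-0.0, -0.1, -0.1] dist 92 ang 0
linear [0.053, -0.246, 0.053] dr [-0.0, -0.1, -0.1] dist 257 ang 0
linear [0.002, -0.394, 0.128] dr [-0.0, -0.1, -0.1] dist 414 ang 0
```

```bash
python3 -m creep '{"linear":[[0.012,-0.014,0.01],[0.025,-0.03,0.02],[0.038,-0.048,0.03],[0.05,-0.066,0.04],[0.051,-0.09,0.042],[0.051,-0.115,0.044],[0.052,-0.14,0.046],[0.052,-0.167,0.048],[0.053,-0.194,0.05],[0.053,-0.22,0.052],[0.053,-0.246,0.053],[0.046,-0.268,0.063],[0.039,-0.29,0.074],[0.031,-0.31,0.085],[0.024,-0.33,0.096],[0.016,-0.35,0.107],[0.009,-0.37,0.118],[0.003,-0.385,0.126],[0.002,-0.394,0.128],[0.002,-0.394,0.128]],"dr":[[0,0,0],[0,0,0],[0,0,0],[0,0,0],[0,0,0],[0,0,0],[0,0,0],[0,0,0],[0,0,0],[0,0,0],[0,0,0],[0,0,0],[0,0,0],[0,0,0],[0,0,0],[0,0,0],[0,0,0],[0,0,0],[0,0,0],[0,0,0]],"fingers":[0.02,0.02,0.02,0.02,0.02,0.02,0.02,0.02,0.02,0.02,0.02,0.02,0.02,0.02,0.02,0.02,0.02,0.02,0.02,0.02]}'; python3 - <<'E'
from h import *
Rt=down(TR[2]+180,-30)
go(([437,298,50],Rt),([437,298,17],Rt))
print(manip.observe()["joint_pos"])
im=manip.get_image("scene")[90:240,220:380,::-1];cv2.imwrite("pics/tr1s.png",cv2.resize(im,None,fx=4,fy=4,interpolation=cv2.INTER_CUBIC))
im=manip.get_image("top")[130:280,80:240,::-1];cv2.imwrite("pics/tr1t.png",cv2.resize(im,None,fx=4,fy=4,interpolation=cv2.INTER_CUBIC))
E
```

```text
time: 26.52
tcp_pos: [435.1, 299.0, 147.5]
ee_rot: [180.0, -29.9, 2.9]
wrist_force: [0.2, -0.7, -1.1]
gripper_width: 29.7
linear [-0.047, 0.001, 0.085] dr [-0.0, 0.1, 0.1] dist 98 ang 0
linear [-0.064, 0.001, 0.114] dr [-0.0, 0.1, 0.1] dist 130 ang 0
[ 29.16195685  -1.87641847 122.25483424 -22.94033274  34.48235765
 132.36296646]
```

View pics/tr1s.png

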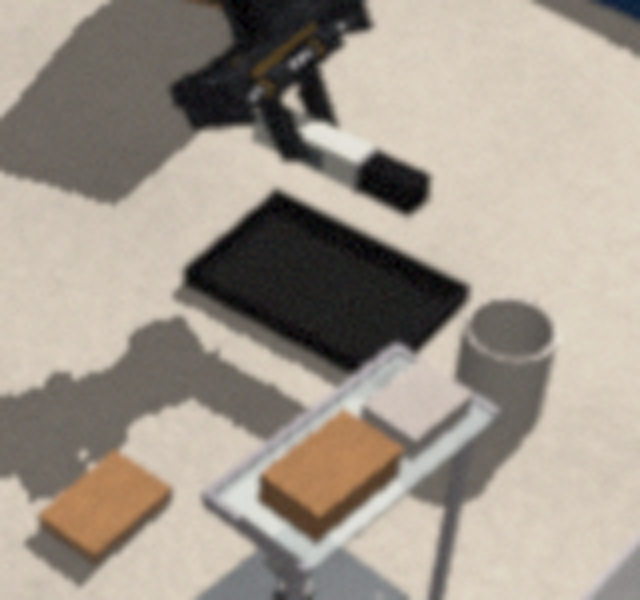

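View pics/tr1t.png

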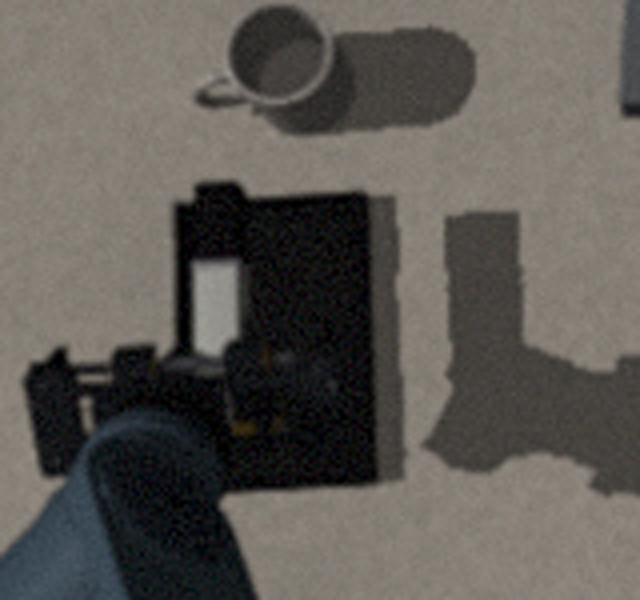

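```bash
python3 - <<'E'
from h import *
p=manip.observe()["tcp_pos"]
C=[(24+80,15,19),(24+80,-15,19),(24+80,-15,-11)]
W=[T(p[0],p[1],2.9,c)[0]+[0,0,p[2]] for c in C]
print("scene",((proj("scene",W)-(220,90)+.5)*4).round(),"top",((proj("top",W)-(80,130)+.5)*4).round())
E
python3 -m creep '{"linear":[[-0.006,0.001,0.01],[-0.014,0.001,0.026],[-0.024,0.001,0.044],[-0.034,0.001,0.062],[-0.042,0.001,0.076],[-0.047,0.001,0.085],[-0.047,0.001,0.085],[-0.047,0.001,0.085]],"dr":[[0,0,0],[0,0,0],[0,0,0],[0,0,0],[0,0,0],[0,0,0],[0,0,0],[0,0,0]],"fingers":[0.02,0.02,0.02,0.02,0.02,0.02,0.02,0.02]}'; python3 - <<'E'
from h import *
Rt=down(TR[2]+180,-30)
go(([437,298,24],Rt),([437,298,16],Rt))
im=manip.get_image("scene")[90:240,220:380,::-1];cv2.imwrite("pics/tr2s.png",cv2.resize(im,None,fx=4,fy=4,interpolation=cv2.INTER_CUBIC))
im=manip.get_image("top")[130:280,80:240,::-1];cv2.imwrite("pics/tr2t.png",cv2.resize(im,None,fx=4,fy=4,interpolation=cv2.INTER_CUBIC))
E
```

```text
scene [[431. 173.]
 [410. 192.]
 [406. 221.]] top [[197. 186.]
 [243. 183.]
 [255. 194.]]
time: 27.28
tcp_pos: [438.0, 296.3, 51.7]
ee_rot: [180.0, -30.0, 2.8]
wrist_force: [-0.8, 0.1, -1.1]
gripper_width: 29.8
linear [-0.015, -0.002, 0.024] dr [0.0, 0.0, -0.0] dist 28 ang 0
linear [-0.019, -0.002, 0.031] dr [0.0, 0.0, -0.0] dist 36 ang 0
```

View pics/tr2s.png

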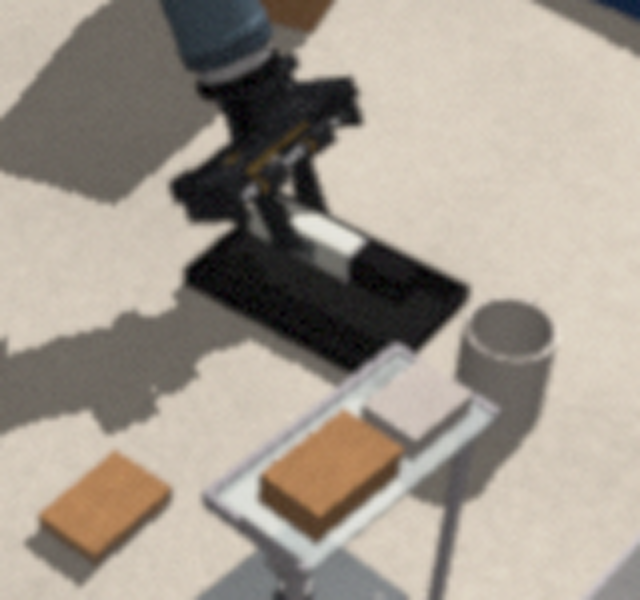

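View pics/tr2t.png

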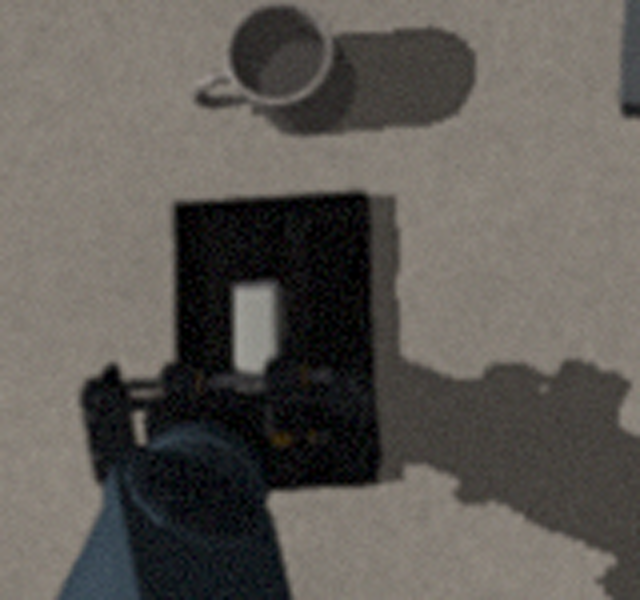

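The marker's end projects within 1 px of the predicted position, so it is level and where expected. I lower it slowly.

```bash
python3 -m creep '{"linear":[[-0.003,-0.001,0.005],[-0.006,-0.002,0.01],[-0.009,-0.002,0.015],[-0.012,-0.002,0.02],[-0.015,-0.002,0.024],[-0.015,-0.002,0.024],[-0.015,-0.002,0.024]],"dr":[[0,0,0],[0,0,0],[0,0,0],[0,0,0],[0,0,0],[0,0,0],[0,0,0]],"fingers":[0.02,0.02,0.02,0.02,0.02,0.02,0.02]}'
python3 -m creep '{"linear":[[-0.001,0,0.0015],[-0.002,0,0.003],[-0.003,0,0.0045],[-0.003,0,0.0045]],"dr":[[0,0,0],[0,0,0],[0,0,0],[0,0,0]],"fingers":[0.02,0.02,0.02,0.02]}'
```

```text
time: 27.97
tcp_pos: [438.3, 299.3, 25.6]
ee_rot: [-179.9, -30.2, 2.8]
wrist_force: [0.4, 0.4, -1.8]
gripper_width: 29.9
time: 28.3
tcp_pos: [437.9, 299.2, 20.1]
ee_rot: [-179.9, -30.2, 2.8]
wrist_force: [0.2, 0.4, -1.9]
gripper_width: 29.5
```

```bash
python3 -m creep '{"linear":[[-0.001,0,0.0013],[-0.001,0,0.0026],[-0.0015,0,0.0026]],"dr":[[0,0,0],[0,0,0],[0,0,0]],"fingers":[0.02,0.02,0.02]}'; python3 -m creep '{"linear":[[-0.0005,0,0.001],[-0.001,0,0.002],[-0.001,0,0.002]],"dr":[[0,0,0],[0,0,0],[0,0,0]],"fingers":[0.02,0.02,0.02]}'
```

```text
time: 28.55
tcp_pos: [437.9, 299.2, 16.9]
ee_rot: [-179.9, -30.2, 2.8]
wrist_force: [0.6, -0.5, -0.9]
gripper_width: 29.3
time: 28.8
tcp_pos: [438.0, 299.3, 16.0]
ee_rot: [-180.0, -30.3, 2.8]
wrist_force: [-15.3, -4.6, 24.2]
gripper_width: 29.7
```

There is floor contact, as the upward force shows. I ease off about 0.7 mm and open gently, then draw back along the tool axis.

```bash
python3 -m creep '{"linear":[[0.0003,0,-0.0006],[0.0003,0,-0.0006],[0.0003,0,-0.0006]],"dr":[[0,0,0],[0,0,0],[0,0,0]],"fingers":[0.02,0.02,0.02]}'; python3 -m creep '{"linear":[[0,0,0],[0,0,0],[0,0,0],[0,0,0],[0,0,0]],"dr":[[0,0,0],[0,0,0],[0,0,0],[0,0,0],[0,0,0]],"fingers":[0.033,0.038,0.05,0.05,0.05]}'; python3 -m creep '{"linear":[[0.003,0,-0.006],[0.008,0,-0.015],[0.013,0,-0.03],[0.013,0,-0.05],[0.013,0,-0.08],[0.013,0,-0.11],[0.013,0,-0.14],[0.013,0,-0.17],[0.013,0,-0.2],[0.013,0,-0.2]],"dr":[[0,0,0],[0,0,0],[0,0,0],[0,0,0],[0,0,0],[0,0,0],[0,0,0],[0,0,0],[0,0,0],[0,0,0]],"fingers":[0.05,0.05,0.05,0.05,0.05,0.05,0.05,0.05,0.05,0.05]}'
python3 - <<'E'
from h import *
for n,(x,y) in(("scene",(220,90)),("top",(80,130))):
    im=manip.get_image(n);cv2.imwrite(f"pics/f_{n}.png",cv2.resize(im[:,:,::-1],(800,600),interpolation=cv2.INTER_CUBIC))
    cv2.imwrite(f"pics/fc_{n}.png",cv2.resize(im[y:y+150,x:x+160,::-1],None,fx=4,fy=4,interpolation=cv2.INTER_CUBIC))
    C=[(80,15,35),(80,-15,35),(-80,-15,35),(-80,15,35)]
    print(n,((proj(n,T(461.9,300.4,2.8,C))-(x,y)+.5)*4).round().tolist())
    for l in("ink_bottle","jar","mug","card_pack"):
        r=manip.masks_of(n,l); a=np.argwhere(np.load(f"m_{n}_{l}.npy")).mean(0)[::-1]
        print(n,l,np.round(np.argwhere(r[0]["mask"]).mean(0)[::-1]-a,1) if r else None)
E
```

```text
time: 29.05
tcp_pos: [438.0, 299.4, 16.7]
ee_rot: [-179.9, -30.3, 2.8]
wrist_force: [-0.3, -0.3, -0.5]
gripper_width: 29.8
time: 29.47
tcp_pos: [438.1, 299.4, 16.7]
ee_rot: [-179.9, -30.3, 2.8]
wrist_force: [0.2, 0.0, -0.8]
gripper_width: 49.8
time: 30.3
tcp_pos: [349.0, 296.6, 201.5]
ee_rot: [-179.6, -30.7, 2.7]
wrist_force: [1.1, 0.7, 0.4]
gripper_width: 50.3
scene [[416.0, 295.0], [396.0, 314.0], [245.0, 235.0], [265.0, 218.0]]
scene ink_bottle [0.3 0.1]
scene jar [-0.   0.1]
scene mug [-0.3  0.8]
scene card_pack [ 0.5 -0.2]
top [[246.0, 227.0], [288.0, 224.0], [292.0, 450.0], [250.0, 452.0]]
top ink_bottle [ 0.2 -0.3]
top jar [0.3 0. ]
top mug [-2.3 68.1]
top card_pack [0.1 0.1]
```

View pics/fc_scene.png

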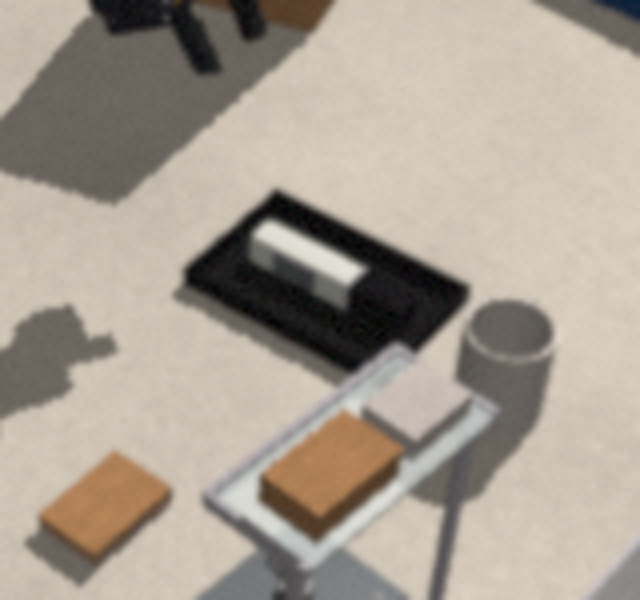

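View pics/fc_top.png

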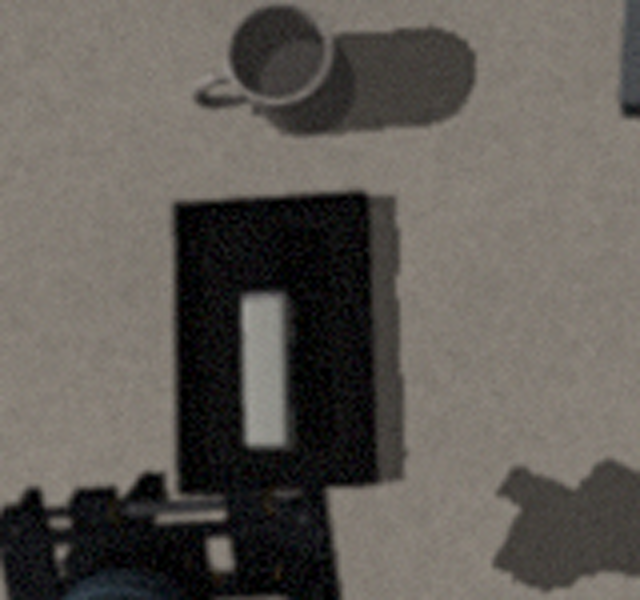

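View pics/f_scene.png

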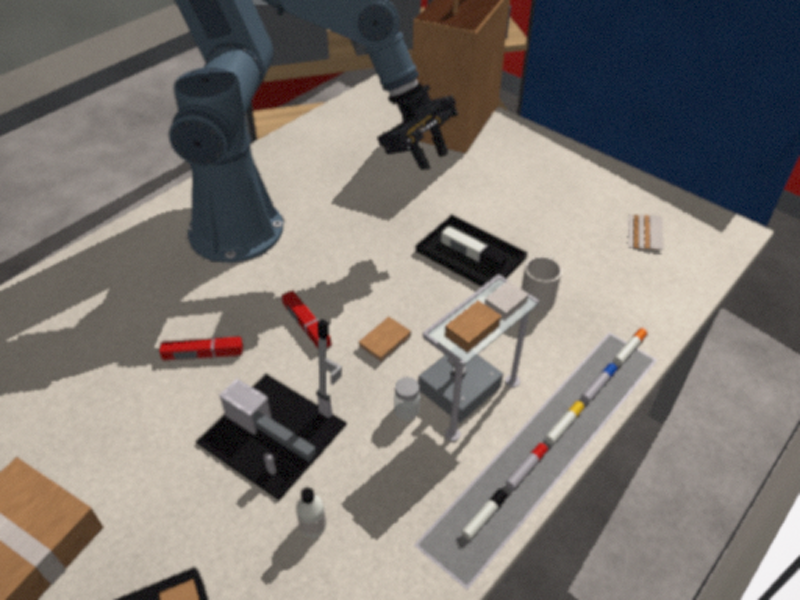

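View pics/f_top.png

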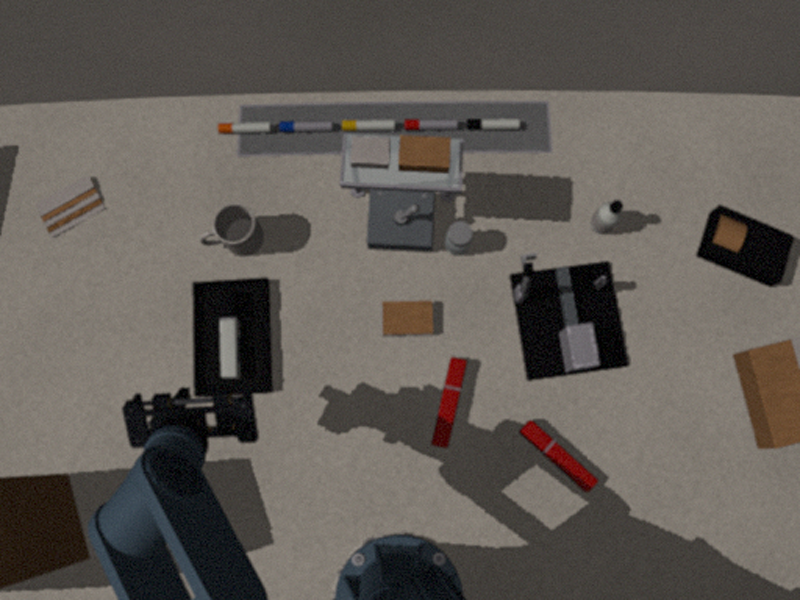

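```bash
python3 -c "
from station import manip
print(manip.close_job())"
```

```text
the job is handed in; nothing more can be done
None
```

The job is done and handed in. In order, I did these steps:
- **Toggle:** I flipped it to its off side, and only then moved on to the bar.
- **Bar:** I swung it up to about 1.7 rad, and it stayed standing.
- **Marker:** I slid it out in three short strokes, with the tool leaning back 30° to stay clear of the bar. I carried it level and set it down on the tray floor at 28.8 s of robot time. At the moment of contact the wrist force was about 29 N.

My last checks used the final pictures, taken at about 30 s:
- **Toggle and bar:** the bat leans right and the bar stands upright.
- **Marker:** it lies flat, lengthwise in the tray. Its centre is within a few millimetres of the tray's centre, and it matches the predicted outline to about 1 pixel.
- **Bottle, jar and card pack:** the detector found no shift above 0.5 pixel in either camera.
- **Gripper:** it is clear of everything.

One check disagreed. The detector's "mug" in the last top picture was off by 68 pixels. I believe that is a false detection, because the scene camera shows a shift of at most 0.8 pixel and the mug looks unmoved in both pictures.

The system gave no verdict when I handed in.

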